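Load a sample vial and hold its carrier in the reader's corner

ROBOT

A 6-joint arm with a two-finger parallel gripper is mounted at the origin on the work surface. World frame = base frame: x ahead of the robot, y to its left, z up, the work surface at z = 0. Lengths are in m, angles in rad, forces in N, time in s.
With the tool pointing down it reaches from about 0.25 to 0.85 m from the base axis. Payload 12.5 kg.
Tool frame: the origin (TCP) lies between the finger pads; the fingertips stand 11 mm ahead of it and the grasp point (between the pads) lies 8 mm behind it; x points along the fingers, y is the direction in which the jaws open and shut, and the axes are right-handed (so a half turn about x gives the same grasp; the last joint's range is limited). The gripper opens to 93 mm and grips with 3 to 60 N. Pads are 15 mm wide; open, the fingers measure 128 mm over their backs; the gripper's body (75 mm by 188 mm) begins 65 mm behind the grasp point.
Start: joints at [-1.415, 0.351, 1.652, -0, 1.139, -0.085], TCP at [0.131, -0.534, 0.23] pointing down, gripper open.
Joint ranges: [-2.75, 2.75], [-0.79, 2.1], [0.01, 2.65], [-1.57, 4.71], [0.07, 3.14], [-2.87, 2.87]. Speed limits (rad/s): [2.22, 2.22, 2.79, 3.14, 3.14, 3.14].

INTERFACE

Orientations are given as a 3x3 rotation matrix whose columns are the frame's x, y, z axes.
In Python, from workcell import robot gives the robot as it stands.
- The arm moves only by the shell command python3 -m creep 'ROWS' [FORCE]. ROWS is JSON, a list of rows, each an object of numbers: "gripper": the opening, from 0 (shut) to 1 (fully open); "x", "y", "z": the shift along the tool's x, y, z in mm; "yaw": the turn about the tool's x in degrees. A call has 1 to 12 rows; each row is the pose to reach, as a shift and turn from the pose measured when the call began, along the tool's axes at that moment; what a row does not reach only later rows make up. A row lasts 1/8 s, in which the tool goes at most 62.5 mm and 10.7 degrees, less where a joint would pass 70% of its speed; a pose out of reach is approached as far as the arm can. A call with a gripper value outside its range is refused whole. The fingers move at their own pace and stop on an object; FORCE is the grip in N (left out, the last holds). Time passes only in rows, so rows that repeat a pose let the fingers close. It gives the time, the measured TCP pose, the force and the opening at its end, in the units of the state.
- robot.state(): the state, without advancing time (a new reading comes with each control period).
- robot.read_camera(name): name is "scene" or "top" or "wrist"; returns a dict with "pixels" (420x560x3 uint8, red, green, blue), "mtx" (3x3 intrinsics, pixels), "camera_from_world" (4x4, takes a point from world to camera coordinates); the wrist camera has in their place "tool_from_camera" (4x4, takes a point from camera to tool coordinates, whose origin is the TCP and whose axes are the tool frame's). Camera axes: x right, y down, z forward; pixel columns grow to the right and rows downward; lengths in m; the calibration is good to about 2 mm. A picture is of the moment at which its call begins: read the wrist's pose just before it. There is no depth.
- robot.job_done(): hands the job in, once; it reports no verdict.
Trained networks look in a picture, given as the dict that the camera call returned (one of the last four; its "shot" number tells which), for a name from the list of things; names that differ only in an ending like _2 or _b are one class to them, and where a whole thing is asked for, a point or a joint stands for the part that bears it (a point fixed in the world has none). Each returns a list of dicts, best first, with "conf" (0 to 1); they miss things now and then, are a little off and sometimes report something else, mostly with a low value. They report only what shows in the picture. A call takes as long as a camera call. They do not tell look-alikes from the thing itself.
- robot.spot_in(picture, target): "position" ([row, column] in pixels, amid what is visible of it).
- robot.pinpoint(picture, target): "position" ([row, column] in pixels: a listed point, or the origin of a listed thing).
The state is a dict: "clock": time; "qpos": joint angles; "joint_velocities": joint speeds; "effort": joint torques, N m; "eef_pos": TCP position; "eef_rot": TCP orientation; "contact_force": force on the tool from outside, world axes, zero at the start; "wrist_torque": the same for the moment, N m; "grip_width": finger opening in m.
Only numpy, scipy, OpenCV 4.12 (cv2) and the standard library are available. Lean on these libraries where they do the work, as an engineer would, in place of code of your own. Each camera call takes 0.05 s, during which the arm holds its last target. There are 200 camera calls.

TASK

Take the green glass vial with the blue cap out of the orange rack and lay it on its side in the carrier's two orange V saddles, its bottom towards the lens and its cap pointing away from it, and let go of it. Then take the carrier by its black post, press it flat into the corner of the stage, square against both blue stops at once with a definite push of several newtons on each, and finish while still holding it pressed there. Leave the other two vials and the amber dropper bottle where they are.

Things in the scene. Friction and masses are not known exactly. Their poses are not given: they have to be found in the camera images.
- vial: the vial to load: green glass, blue cap, about 50 g. Body 28 mm diameter and 60 mm long (its top 6 mm taper to 22 mm), cap 26 mm diameter over the last 16 mm, 76 mm in all. Origin: centre of its bottom face; its z axis runs from the bottom to the cap. It stands upright in a well of the rack
- cap (a point): centre of the top face of that vial's blue cap, 76 mm along the vial's z from its origin
- rack: fixed orange rack, 70 x 250 x 20 mm (its x, y, z), three wells 31 mm wide and 8 mm deep in a row along its y at -85, 0 and +85 mm. Origin: centre of the underside; the floor of a well is 12 mm above it. Any of the three vials may be in any well. The brown paper under it is flat and only seen
- carrier: loose grey block, about 0.6 kg, 120 x 72 x 26 mm (its x, y, z), standing on the stage. Origin: centre of its underside. It carries two orange V saddles across x = +28 mm and a black grip post at x = -45 mm. It slides smoothly on the stage and along the stops (friction about 0.25)
- cradle (a point): where the centre of the laid vial's bottom face belongs; axes as the carrier, x = 28, y = 30, z = 54 mm from its origin. The vial's axis runs from here to -y, level, cap overhanging the block. The saddles (90 degree Vs, 8 mm long in y) are centred 6 and 54 mm along it, their tops 3.5 mm below the axis; between them fingers have 40 mm of free room down to 28 mm below the axis
- post (a point): top centre of the carrier's black grip post, 20 x 20 mm in section, sides along the carrier's axes, 36 mm tall above the block's top; at x = -45, y = 0, z = 62 mm from the carrier's origin
- stage: fixed reading stage: an aluminium floor plate 260 x 220 x 12 mm (its x, y, z). Origin: centre of the plate's underside; the carrier slides on its top, 12 mm up. It carries both blue stops and, beyond the side stop, a white console 220 x 140 mm, 90 mm tall, spanning y = +165 to +305 mm. At the start the carrier's axes are within 0.25 rad of the stage's
- corner (a point): the point on the stage's floor where the two stop faces meet, at x = 100, y = 80, z = 12 mm from the stage's origin; axes as the stage. A carrier pressed home has its origin at x = -60, y = -36, z = 0 mm from here, with its axes parallel to the stage's
- end_stop: rigid blue bar, 16 x 170 x 34 mm, at the stage's +x side; it stops the carrier's +x face. Origin: centre of its underside. Its stop face is 8 mm to -x of it
- side_stop: rigid blue bar, 230 x 16 x 34 mm, at the stage's +y side; it stops the carrier's +y face. Origin: centre of its underside. Its stop face is 8 mm to -y of it. A black lens block 36 mm wide stands on it, 72 mm tall above the stage floor, facing where the vial's bottom comes to lie
- vial_red: bystander: a clear vial of the same shape with a red cap, in the rack; origin at its bottom centre
- vial_white: bystander: a clear vial of the same shape with a white cap, in the rack; origin at its bottom centre
- dropper: bystander: amber dropper bottle, 38 mm diameter, 100 mm tall, standing on the bench; origin at its bottom centre
Things that resemble listed ones, but are neither listed nor needed, are in the scene too. Several things have the shape of the carrier; the one meant has the colours described above.

How it is judged:
By the outcome, as a careful person would: the job done as asked, in the order asked, and still so for the second after the job is handed in, while the arm keeps its last pose, push and grip.
It also fails if it takes over 61 s, if anything falls off the work surface, if the arm or the gripper's body presses on something with over 40 N, if the wrist force passes 120 N, or if a joint passes its speed limit or range.

## Working session

There is one attempt and no reset: what is moved stays moved. The work goes in short steps, Python scripts to look and compute and a shell command to move; the robot and the scene stay as the last step left them, time stands still between calls to the robot, and variables do not carry over. Pictures are saved under pics/ and viewed, about 8 in all and at most 12, crops included, and the job is handed in when it is done.

```bash
ls; mkdir -p pics
cat > h.py <<'E'
import numpy as np, cv2
from workcell import robot
def save(p,name,box=None,scale=1):
    im=p["pixels"][...,::-1]
    if box: r0,r1,c0,c1=box; im=im[r0:r1,c0:c1]
    im=cv2.resize(im,None,fx=scale,fy=scale,interpolation=cv2.INTER_CUBIC); cv2.imwrite("pics/"+name,im)
def cfw(p,st=None):
    if "camera_from_world" in p: return np.array(p["camera_from_world"])
    T=np.eye(4);T[:3,:3]=st["eef_rot"];T[:3,3]=st["eef_pos"]
    return np.linalg.inv(T@np.array(p["tool_from_camera"]))
def ray(p,rc,C):
    d=np.linalg.inv(p["mtx"])@[rc[1],rc[0],1]; R=C[:3,:3]
    return -R.T@C[:3,3], R.T@d
def at_z(p,rc,C,z):
    o,d=ray(p,rc,C); return o+d*(z-o[2])/d[2]
def proj(p,C,X):
    X=np.atleast_2d(X); c=X@C[:3,:3].T+C[:3,3]; u=c@np.array(p["mtx"]).T
    return (u[:,:2]/u[:,2:])[:,::-1]
def tri(rays):
    A=0;b=0
    for o,d in rays:
        d=d/np.linalg.norm(d); P=np.eye(3)-np.outer(d,d); A=A+P; b=b+P@o
    return np.linalg.solve(A,b)
E
python3 - <<'E'
from h import *
np.set_printoptions(precision=4,suppress=True)
s=robot.read_camera("scene"); t=robot.read_camera("top")
im=cv2.hconcat([cv2.resize(s["pixels"],(560,420)),t["pixels"]])
save(s,"s0.png"); save(t,"t0.png")
for n in ["vial","cap","rack","carrier","cradle","post","stage","corner","end_stop","side_stop","vial_red","vial_white","dropper"]:
    a=[(np.round(q["position"]).astype(int).tolist(),round(q["conf"],2)) for q in robot.pinpoint(s,n)]
    b=[(np.round(q["position"]).astype(int).tolist(),round(q["conf"],2)) for q in robot.pinpoint(t,n)]
    print(n,"S",a,"T",b)
print(robot.state()["clock"],robot.state()["eef_rot"],robot.state()["grip_width"])
E
```

```text
pics
vial S [([270, 198], 0.93)] T [([229, 363], 0.74)]
cap S [([243, 193], 0.57)] T [([225, 367], 0.61)]
rack S [([201, 345], 0.68), ([277, 197], 0.66), ([213, 318], 0.48)] T [([231, 363], 0.68)]
carrier S [([164, 319], 0.92), ([215, 321], 0.9), ([284, 371], 0.86)] T [([136, 261], 0.93), ([310, 151], 0.92), ([226, 226], 0.58)]
cradle S [([268, 353], 0.76), ([194, 339], 0.62), ([146, 305], 0.62)] T [([330, 151], 0.86), ([214, 208], 0.63), ([138, 273], 0.59)]
post S [([186, 312], 0.91), ([273, 394], 0.87), ([153, 323], 0.69)] T [([109, 255], 0.97), ([246, 220], 0.93), ([296, 150], 0.66)]
stage S [([219, 323], 0.75), ([201, 346], 0.32)] T [([224, 223], 0.87)]
corner S [([222, 381], 0.73), ([202, 346], 0.62)] T []
end_stop S [([233, 357], 0.84)] T [([182, 225], 0.56), ([187, 189], 0.17)]
side_stop S [([202, 347], 0.94), ([288, 162], 0.56)] T [([225, 184], 0.61)]
vial_red S [([288, 163], 0.86), ([242, 192], 0.58)] T [([233, 395], 0.76)]
vial_white S [([257, 235], 0.91), ([271, 199], 0.66)] T [([226, 331], 0.68), ([224, 222], 0.43)]
dropper S [([300, 312], 0.91), ([256, 232], 0.26)] T [([151, 304], 0.54)]
1.4 [[-0.      0.2384 -0.9712]
 [ 0.     -0.9712 -0.2384]
 [-1.     -0.      0.    ]] 0.0929062140988763
```

View pics/s0.png

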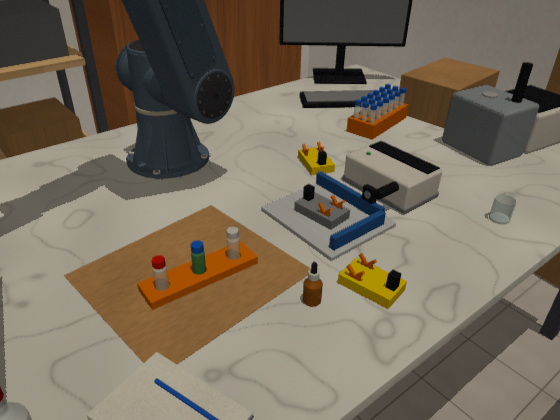

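View pics/t0.png

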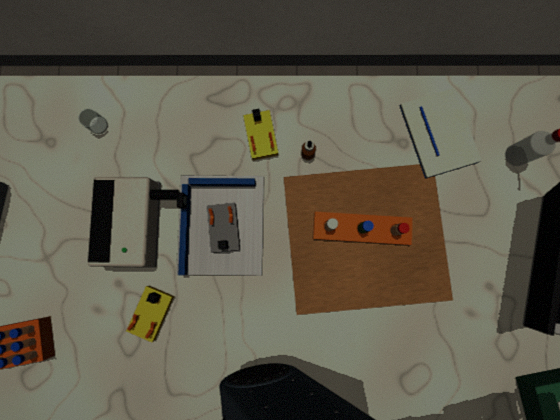

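Scene picture: the target vial is at (255,198), standing between the red-capped vial (270,160) and the white-capped one (243,233). Blue-capped look-alikes stand in the far rack around (108,380). The grey carrier is at (208,322), and its yellow look-alikes are at (158,316) and (282,372). In the top picture the vial is at (227,366), the grey carrier at (228,224), and the yellow ones at (135,260) and (312,151). My choice is the green-bodied vial in the middle well of the orange rack on the brown paper, and the grey carrier on the stage.

Run:
```python
from h import *
np.set_printoptions(precision=4,suppress=True)
s=robot.read_camera("scene"); t=robot.read_camera("top")
S=cfw(s);T=cfw(t)
print("cam pos",-S[:3,:3].T@S[:3,3],-T[:3,:3].T@T[:3,3],t["mtx"][0][0],s["mtx"][0][0])
exp={"vial":((270,198),(229,363)),"cap":((243,193),(225,367)),"carrier":((215,321),(226,226)),"cradle":((194,339),(214,208)),"post":((186,312),(246,220)),
"stage":((219,323),(224,223)),"end_stop":((233,357),(182,225)),"side_stop":((202,347),(225,184)),"vial_red":((288,163),(233,395)),"vial_white":((257,235),(226,331)),"dropper":((300,312),(151,304)),"rack":((277,197),(231,363)),"corner":((222,381),(184,184))}
Z={"vial":.012,"cap":.088,"carrier":.012,"cradle":.066,"post":.074,"stage":0,"end_stop":.012,"side_stop":.012,"vial_red":.012,"vial_white":.012,"dropper":0,"rack":0,"corner":.012}
for n,(a,b) in exp.items():
    r=[]
    for p,C,e in ((s,S,a),(t,T,b)):
        q=[x["position"] for x in robot.pinpoint(p,n) if np.hypot(*(np.array(x["position"])-e))<14]
        r.append(q[0] if q else None)
    out=[at_z(p,q,C,Z[n])[:2] if q is not None else None for p,C,q in ((s,S,r[0]),(t,T,r[1]))]
    if None not in [type(x) if x is not None else None for x in r]: out.append(tri([ray(s,r[0],S),ray(t,r[1],T)]))
    print(n,*out)
save(s,"crop1.png",(150,310,140,410),2.9)
```

```text
cam pos [ 1.2257 -0.5777  0.6954] [ 0.4406 -0.0188  0.9947] 381.2303484727203 484.3207831207751
vial [ 0.5211 -0.2087] [ 0.5112 -0.2101] [ 0.5133 -0.2083  0.0066]
cap None [ 0.5237 -0.208 ]
carrier [0.5176 0.1496] [0.5244 0.1548] [0.5216 0.1512 0.0142]
cradle [0.5386 0.1939] [0.5502 0.1779] [0.5503 0.1773 0.0775]
post None [0.4757 0.1507]
stage [0.5282 0.1562] [0.533  0.1571] [0.5316 0.1552 0.0026]
end_stop [0.6334 0.1645] [0.6399 0.154 ] [0.6395 0.154  0.0199]
side_stop [0.5207 0.2342] [0.5181 0.2418] [0.5171 0.2412 0.0079]
vial_red [ 0.5152 -0.2929] [ 0.5225 -0.2873] [ 0.5202 -0.2905  0.014 ]
vial_white [ 0.5253 -0.1256] [ 0.5246 -0.1295] [ 0.5255 -0.1279  0.0133]
dropper [ 0.7261 -0.0756] [ 0.7195 -0.0648] [ 0.7206 -0.067  -0.0092]
rack [ 0.5146 -0.2105] [ 0.5186 -0.2149] [ 0.5186 -0.2134  0.0044]
corner [0.6286 0.2476] [0.6285 0.2451] [0.629  0.2456 0.0128]
```

View pics/crop1.png

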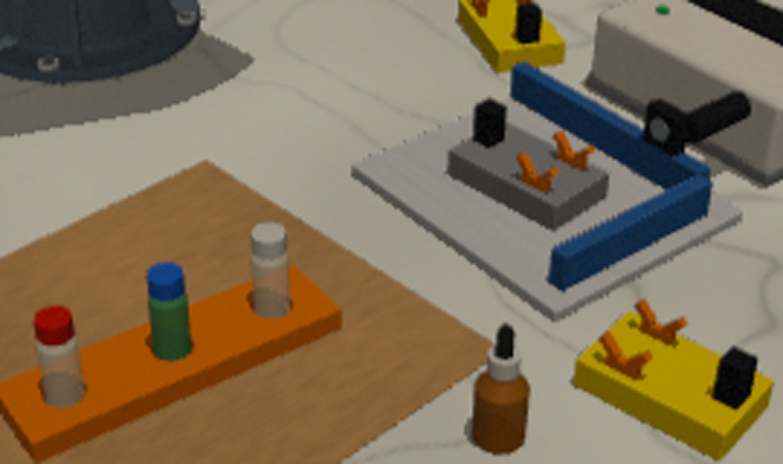

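The crop confirms it: green body and blue cap at crop (168,310), in the middle well between red and white, and the grey carrier at crop (530,180). Next I move above the rack with the jaws across it.

```bash
python3 -m creep '[{"x":-20,"y":-30,"z":-50,"yaw":-10},{"x":-40,"y":-52,"z":-105,"yaw":-20},{"x":-50,"y":-75,"z":-155,"yaw":-30},{"x":-50,"y":-100,"z":-205,"yaw":-40},{"x":-50,"y":-125,"z":-255,"yaw":-50},{"x":-50,"y":-150,"z":-305,"yaw":-60},{"x":-50,"y":-175,"z":-355,"yaw":-70},{"x":-50,"y":-200,"z":-405,"yaw":-75},{"x":-50,"y":-222,"z":-455,"yaw":-75},{"x":-50,"y":-222,"z":-455,"yaw":-75},{"x":-50,"y":-222,"z":-455,"yaw":-75}]'
python3 - <<'E'
from h import *
np.set_printoptions(precision=4,suppress=True)
st=robot.state(); w=robot.read_camera("wrist"); C=cfw(w,st)
print(st["eef_pos"],st["qpos"],st["eef_rot"][:,1]if hasattr(st["eef_rot"],'shape') else st["eef_rot"],st["contact_force"]); print(w["tool_from_camera"],w["mtx"])
save(w,"w1.png")
for n,z in (("vial",.012),("cap",.088),("vial_red",.012),("vial_white",.012),("rack",0)):
    for q in robot.pinpoint(w,n): print(n,q["position"],round(q["conf"],2),at_z(w,q["position"],C,z)[:2])
E
```

```text
[ 0.1312 -0.5341  0.2296] [-1.4146  0.3507  1.6518 -0.      1.1391 -0.0846] [ 0.2385 -0.9711 -0.0001] [-0.9432 -0.1205 -0.4329]
[[-0.0006 -0.2698  0.9629 -0.1568]
 [ 1.      0.0002  0.0006  0.0002]
 [-0.0003  0.9629  0.2698 -0.0757]
 [ 0.      0.      0.      1.    ]] [[296.2058   0.     280.5974]
 [  0.     296.2058 212.3771]
 [  0.       0.       1.    ]]schema error: expected keys gripper, x, y, z, yaw
```

View pics/w1.png

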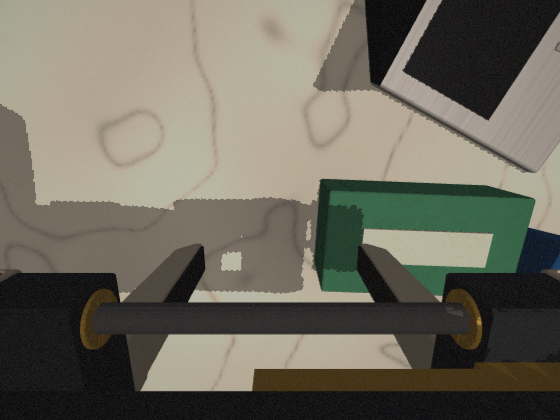

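```bash
python3 -m creep '[{"gripper":1,"x":-20,"y":-30,"z":-50,"yaw":-10},{"gripper":1,"x":-40,"y":-52,"z":-105,"yaw":-20},{"gripper":1,"x":-50,"y":-75,"z":-155,"yaw":-30},{"gripper":1,"x":-50,"y":-100,"z":-205,"yaw":-40},{"gripper":1,"x":-50,"y":-125,"z":-255,"yaw":-50},{"gripper":1,"x":-50,"y":-150,"z":-305,"yaw":-60},{"gripper":1,"x":-50,"y":-175,"z":-355,"yaw":-70},{"gripper":1,"x":-50,"y":-200,"z":-405,"yaw":-75},{"gripper":1,"x":-50,"y":-222,"z":-455,"yaw":-75},{"gripper":1,"x":-50,"y":-222,"z":-455,"yaw":-75},{"gripper":1,"x":-50,"y":-222,"z":-455,"yaw":-75},{"gripper":1,"x":-50,"y":-222,"z":-455,"yaw":-75}]'
cat > look.py <<'E'
from h import *
np.set_printoptions(precision=4,suppress=True)
def wlook(name,targets):
    st=robot.state(); w=robot.read_camera("wrist"); C=cfw(w,st)
    R=np.array(st["eef_rot"]); print(round(st["clock"],2),"pos",np.array(st["eef_pos"]),"q",np.array(st["qpos"]),"\ny",R[:,1],"z",R[:,2],"F",np.array(st["contact_force"]),"w",st["grip_width"])
    if name: save(w,name)
    for n,z in targets:
        for q in robot.pinpoint(w,n): print(n,np.round(q["position"]),round(q["conf"],2),at_z(w,q["position"],C,z)[:2])
    return w,C,st
E
python3 -c "
from look import *
wlook('w2.png',(('vial',.012),('cap',.088),('vial_red',.012),('vial_white',.012),('rack',0)))"
```

```text
clock: 4.6
eef_pos: [0.5193, -0.2109, 0.2797]
eef_rot: [[-0.0, 1.0, -0.022], [-0.0, -0.022, -1.0], [-1.0, -0.0, 0.0]]
contact_force: [-0.4, -0.0, 0.6]
grip_width: 0.093
4.6 pos [ 0.5193 -0.2109  0.2797] q [-0.4687  0.3237  1.5623 -0.0001  1.2557 -0.4462] 
y [ 0.9997 -0.0224 -0.0001] z [-0.0224 -0.9997  0.0001] F [-0.3678 -0.0158  0.5969] w 0.09302787150641592
vial [179. 282.] 0.85 [ 0.5232 -0.2048]
cap [192. 282.] 0.9 [ 0.5225 -0.208 ]
cap [180. 281.] 0.4 [ 0.5216 -0.1937]
vial_red [236. 284.] 0.69 [ 0.5229 -0.2931]
vial_white [119. 287.] 0.79 [ 0.5316 -0.1234]
rack [181. 287.] 0.73 [ 0.5299 -0.2111]
rack [178. 283.] 0.6 [ 0.5242 -0.2054]
```

View pics/w2.png

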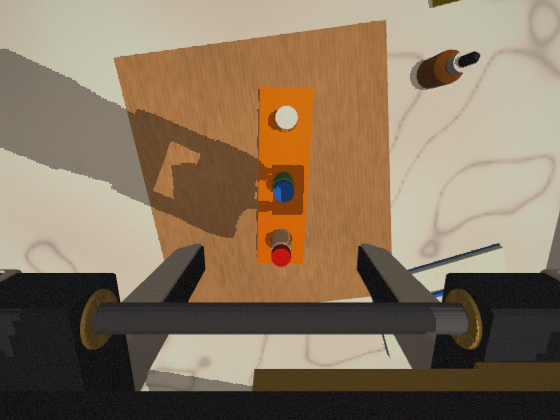

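Run:
```python
from look import *
w,C,st=wlook(None,[])
hsv=cv2.cvtColor(w["pixels"],cv2.COLOR_RGB2HSV)
def cen(lo,hi,box):
    m=cv2.inRange(hsv,lo,hi); k=np.zeros_like(m); r0,r1,c0,c1=box; k[r0:r1,c0:c1]=m[r0:r1,c0:c1]
    n,l,s,ce=cv2.connectedComponentsWithStats(k); i=1+np.argmax(s[1:,4]); return ce[i][::-1],s[i]
for n,lo,hi,b in (("blue",(100,120,40),(130,255,255),(160,220,250,310)),("red",(0,180,60),(6,255,255),(235,275,255,305)),("red2",(172,150,60),(180,255,255),(235,275,255,305)),("white",(0,0,120),(180,60,255),(100,135,270,302))):
    try:
        c,s=cen(lo,hi,b); print(n,c,s,at_z(w,c,C,.088)[:2])
    except Exception as e: print(n,e)
for rc in ((88,259.5),(88,313),(262,257),(262,303)): print(rc,at_z(w,rc,C,.02)[:2])
```

```text
4.9 pos [ 0.5199 -0.2103  0.2797] q [-0.4675  0.3242  1.5616 -0.      1.2556 -0.4458] 
y [ 0.9998 -0.0216  0.0001] z [-0.0216 -0.9998  0.0001] F [-1.4031  0.6384  0.4239] w 0.09308276457734733
blue [190.9917 282.626 ] [273 180  21  23 361] [ 0.5234 -0.2069]
red [255.8412 280.1676] [271 245  20  22 340] [ 0.5186 -0.291 ]
red2 [246.2 278.8] [278 245   3   4   5] [ 0.5172 -0.2778]
white [117.7302 285.4802] [275 106  22  24 404] [ 0.5282 -0.1233]
(88, 259.5) [ 0.4961 -0.0832]
(88, 313) [ 0.566  -0.0847]
(262, 257) [ 0.4822 -0.3308]
(262, 303) [ 0.5527 -0.3323]
```

```bash
python3 -m creep '[{"gripper":1,"x":50,"y":3,"z":-2,"yaw":2},{"gripper":1,"x":100,"y":3,"z":-2,"yaw":2},{"gripper":1,"x":150,"y":3,"z":-2,"yaw":2},{"gripper":1,"x":190,"y":3,"z":-2,"yaw":2},{"gripper":1,"x":225,"y":3,"z":-2,"yaw":2},{"gripper":1,"x":240,"y":3,"z":-2,"yaw":2},{"gripper":1,"x":244,"y":3,"z":-2,"yaw":2},{"gripper":1,"x":244,"y":3,"z":-2,"yaw":2},{"gripper":0,"x":244,"y":3,"z":-2,"yaw":2},{"gripper":0,"x":244,"y":3,"z":-2,"yaw":2},{"gripper":0,"x":244,"y":3,"z":-2,"yaw":2},{"gripper":0,"x":244,"y":3,"z":-2,"yaw":2}]' 5; python3 -m creep '[{"gripper":0,"x":0,"y":0,"z":0,"yaw":0},{"gripper":0,"x":0,"y":0,"z":0,"yaw":0},{"gripper":0,"x":0,"y":0,"z":0,"yaw":0},{"gripper":0,"x":0,"y":0,"z":0,"yaw":0}]'
```

```text
clock: 6.45
eef_pos: [0.5231, -0.2084, 0.0358]
eef_rot: [[0.0, 0.998, -0.056], [-0.0, -0.056, -0.998], [-1.0, 0.0, 0.0]]
contact_force: [-0.3, 0.2, -0.6]
grip_width: 0.0573
clock: 6.95
eef_pos: [0.523, -0.2083, 0.0358]
eef_rot: [[0.0, 0.998, -0.056], [-0.0, -0.056, -0.998], [-1.0, 0.0, 0.0]]
contact_force: [-1.2, -0.4, 0.2]
grip_width: 0.0277
```

```bash
python3 -m creep '[{"gripper":0,"x":-3,"y":0,"z":3,"yaw":0},{"gripper":0,"x":-3,"y":0,"z":7,"yaw":0},{"gripper":0,"x":-3,"y":0,"z":11,"yaw":0},{"gripper":0,"x":-3,"y":0,"z":15,"yaw":0},{"gripper":0,"x":-2,"y":0,"z":18,"yaw":0},{"gripper":0,"x":0,"y":0,"z":20,"yaw":0},{"gripper":0,"x":1,"y":0,"z":22,"yaw":0},{"gripper":0,"x":2,"y":0,"z":22,"yaw":0},{"gripper":0,"x":2,"y":0,"z":22,"yaw":0}]'
python3 - <<'E'
from look import *
s=robot.read_camera("scene"); save(s,"s3.png",(200,330,110,280),4)
w,C,st=wlook(None,[])
E
```

```text
clock: 8.07
eef_pos: [0.5221, -0.2308, 0.0342]
eef_rot: [[0.001, 0.998, -0.056], [-0.001, -0.056, -0.998], [-1.0, 0.001, 0.001]]
contact_force: [-1.3, -1.1, 6.0]
grip_width: 0.0283
8.12 pos [ 0.5221 -0.2308  0.0342] q [-0.4975  0.6529  1.7274 -0.0005  0.7599 -0.441 ] 
y [ 0.9984 -0.0562  0.0011] z [-0.0562 -0.9984  0.0009] F [-1.2378 -0.9943  5.48  ] w 0.027952183274372152
```

View pics/s3.png

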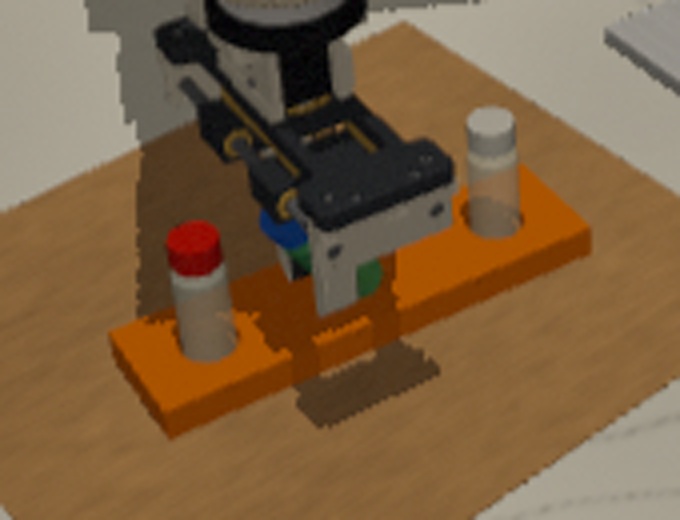

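The crop shows the vial tipped about 55°, with its cap at crop (280,225) towards -y, and its neighbours untouched. I lift it, then press it on bare bench to tip it further.

```bash
python3 -m creep '[{"gripper":0,"x":0,"y":0,"z":0,"yaw":0},{"gripper":0,"x":0,"y":0,"z":0,"yaw":0},{"gripper":0,"x":-15,"y":0,"z":0,"yaw":0},{"gripper":0,"x":-45,"y":0,"z":0,"yaw":0},{"gripper":0,"x":-85,"y":0,"z":0,"yaw":0},{"gripper":0,"x":-120,"y":0,"z":0,"yaw":0},{"gripper":0,"x":-120,"y":-20,"z":-40,"yaw":0},{"gripper":0,"x":-120,"y":-45,"z":-85,"yaw":0},{"gripper":0,"x":-120,"y":-70,"z":-130,"yaw":0},{"gripper":0,"x":-120,"y":-95,"z":-175,"yaw":0},{"gripper":0,"x":-120,"y":-114,"z":-205,"yaw":0},{"gripper":0,"x":-120,"y":-114,"z":-205,"yaw":0}]' 15
python3 - <<'E'
from look import *
s=robot.read_camera("scene");  save(s,"s4.png",(90,290,120,400),2.8)
w,C,st=wlook(None,[])
print([ (q["position"],q["conf"]) for n in("vial","cap") for q in robot.pinpoint(s,n)])
E
```

```text
clock: 9.68
eef_pos: [0.4188, -0.0181, 0.1546]
eef_rot: [[0.001, 0.999, -0.054], [-0.001, -0.054, -0.999], [-1.0, 0.001, 0.001]]
contact_force: [-0.5, 0.3, -0.6]
grip_width: 0.0274
9.72 pos [ 0.4198 -0.019   0.1547] q [-0.1557  0.2232  2.046  -0.0011  0.87   -0.1005] 
y [ 0.9985 -0.0544  0.0023] z [-0.0544 -0.9985  0.0011] F [ 0.3    -0.0847 -0.1753] w 0.027085042709241034
[([170.5, 249.6], 0.5), ([150.0, 233.5], 0.5)]
```

View pics/s4.png

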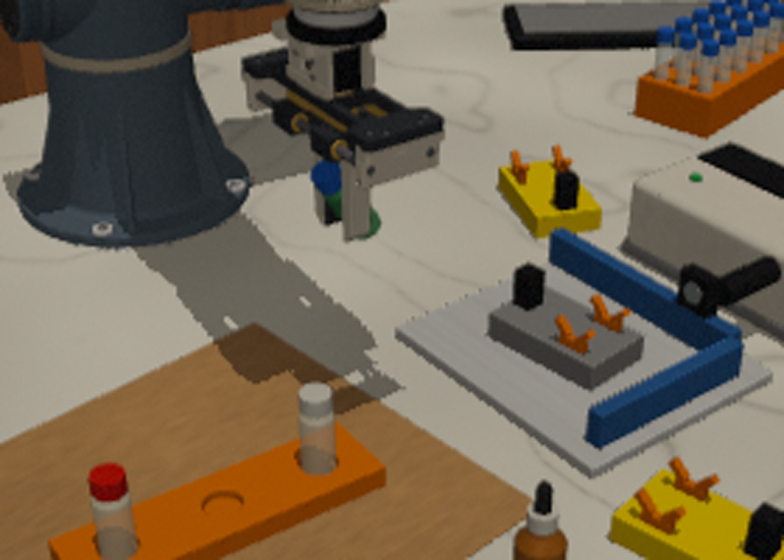

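```bash
cat >> look.py <<'E'
def vialpose(p=None):
    s=p or robot.read_camera("scene"); st=robot.state(); C=cfw(s); R=np.array(st["eef_rot"]); g=np.array(st["eef_pos"])-.008*R[:,0]; n=R[:,1]
    out={}
    for k in("vial","cap"):
        for q in robot.pinpoint(s,k):
            o,d=ray(s,q["position"],C); X=o+d*((g-o)@n)/(d@n)-g
            if np.linalg.norm(X)<.09: out[k]=X; print(k,"along down,z:",np.array([X@R[:,0],X@R[:,2]])*1000,"conf",round(q["conf"],2)); break
    if len(out)==2:
        a=out["cap"]-out["vial"]; print("len",np.linalg.norm(a),"tilt from up",np.degrees(np.arctan2(a@R[:,2],-a@R[:,0])))
    return s
E
python3 -c "
from look import *
vialpose()"
python3 -m creep '[{"gripper":0,"x":50,"y":0,"z":0,"yaw":0},{"gripper":0,"x":90,"y":0,"z":0,"yaw":0},{"gripper":0,"x":110,"y":0,"z":0,"yaw":0},{"gripper":0,"x":120,"y":0,"z":0,"yaw":0},{"gripper":0,"x":126,"y":0,"z":0,"yaw":0},{"gripper":0,"x":132,"y":0,"z":0,"yaw":0},{"gripper":0,"x":137,"y":0,"z":0,"yaw":0},{"gripper":0,"x":140,"y":0,"z":0,"yaw":0},{"gripper":0,"x":140,"y":0,"z":0,"yaw":0}]' 6
python3 -c "
from look import *
vialpose();wlook(None,[])"
```

```text
vial along down,z: [ 19.2809 -21.2661] conf 0.5
cap along down,z: [-48.3953  20.2505] conf 0.64
len 0.0793958004139126 tilt from up 31.52740931986584
clock: 11.15
eef_pos: [0.4211, -0.0206, 0.0145]
eef_rot: [[0.003, 0.998, -0.057], [-0.001, -0.057, -0.998], [-1.0, 0.003, 0.001]]
contact_force: [0.2, -1.6, 4.9]
grip_width: 0.0275
vial along down,z: [  9.2485 -17.0767] conf 0.63
cap along down,z: [-50.3871  26.3613] conf 0.62
len 0.07377845596855986 tilt from up 36.06924838065765
11.3 pos [ 0.421  -0.0205  0.0145] q [-0.1586  0.5143  2.117  -0.0019  0.507  -0.0998] 
y [ 0.9984 -0.0571  0.0033] z [-0.0571 -0.9984  0.0013] F [ 0.3587 -2.7678  5.9058] w 0.027853538180794342
```

```bash
python3 -c "
from look import *
s=robot.read_camera('scene');w=robot.read_camera('wrist')
a=cv2.resize(s['pixels'][165:265,190:310],None,fx=4,fy=4,interpolation=cv2.INTER_CUBIC);b=cv2.resize(w['pixels'][120:320,180:380],None,fx=2,fy=2,interpolation=cv2.INTER_CUBIC)
cv2.imwrite('pics/c5.png',cv2.resize(np.hstack([a[:400],b[:400]]),(800,360))[...,::-1])"
```

```text
(no output)
```

View pics/c5.png

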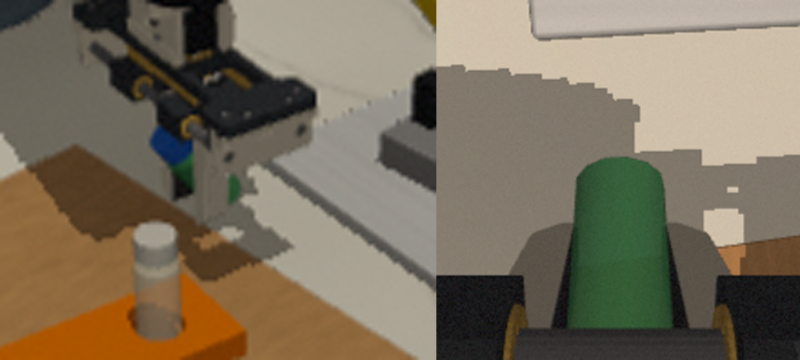

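```bash
cat >> look.py <<'E'
from scipy.optimize import least_squares
def blob(p,lo,hi,ctr,rad):
    m=cv2.inRange(cv2.cvtColor(p["pixels"],cv2.COLOR_RGB2HSV),lo,hi); k=np.zeros_like(m); r,c=[int(v) for v in ctr]
    r0,c0=max(r-rad,0),max(c-rad,0); k[r0:r+rad,c0:c+rad]=m[r0:r+rad,c0:c+rad]
    n,l,s,ce=cv2.connectedComponentsWithStats(k)
    if n<2: return None
    i=1+np.argmax(s[1:,4]); x,y,w,h,a=s[i]; return np.array([y-.5,y+h-.5,x-.5,x+w-.5]),a
def vialfit():
    st=robot.state(); s=robot.read_camera("scene"); w=robot.read_camera("wrist"); R=np.array(st["eef_rot"]); g=np.array(st["eef_pos"])-.008*R[:,0]
    S=cfw(s); W=cfw(w,st); g0=proj(s,S,g)[0]; w0=proj(w,W,g)[0]
    G=blob(s,(40,90,20),(90,255,255),g0,30); B=blob(s,(105,120,30),(130,255,255),g0,35); Gw=blob(w,(40,90,20),(90,255,255),(w0[0]-20,w0[1]),90)
    print("scene green",G,"blue",B,"wrist",Gw,"g",g0,w0)
    ph=np.linspace(0,2*np.pi,40,endpoint=False)
    def circ(th,s0,l,r):
        u=-np.cos(th)*R[:,0]+np.sin(th)*R[:,2]; v=np.sin(th)*R[:,0]+np.cos(th)*R[:,2]
        return g+(l-s0)*u+r*(np.cos(ph)[:,None]*v+np.sin(ph)[:,None]*R[:,1])
    def f(x):
        th,s0=x[0],x[1]/1000; b=circ(th,s0,0,.014); c=np.vstack([circ(th,s0,.076,.013),circ(th,s0,.060,.013)])
        pb=proj(s,S,b); pc=proj(s,S,c); pw=proj(w,W,b); r=[2*(pw[:,0].min()-Gw[0][0]),pb[:,1].max()-G[0][3]]
        if B is not None: r+=[pc[:,1].min()-B[0][2],pc[:,0].min()-B[0][0]]
        return np.array(r)
    best=min((least_squares(f,[t,30]) for t in (.6,1.,1.4)),key=lambda q:q.cost)
    print("tilt",np.degrees(best.x[0]),"grip from bottom mm",best.x[1],"res",best.fun)
E
python3 -c "
from look import *
vialfit()"
```

```text
scene green (array([207.5, 217.5, 236.5, 242.5]), np.int32(33)) blue (array([199.5, 209.5, 230.5, 242.5]), np.int32(74)) wrist (array([207.5, 302.5, 251.5, 309.5]), np.int32(4750)) g [216.134  243.0835] [270.1748 279.1505]
tilt 19.63028444581645 grip from bottom mm 40.05347946090968 res [ 1.3523 10.8533  2.8182  2.6636]
```

```bash
python3 - <<'E'
t=open('look.py').read()
t=t.replace('''    n,l,s,ce=cv2.connectedComponentsWithStats(k)
    if n<2: return None
    i=1+np.argmax(s[1:,4]); x,y,w,h,a=s[i]; return np.array([y-.5,y+h-.5,x-.5,x+w-.5]),a
''','''    n,l,s,ce=cv2.connectedComponentsWithStats(k)
    k[np.isin(l,np.where(s[:,4]<8)[0])]=0
    if not k.any(): return None
    x,y,w,h=cv2.boundingRect(k); return np.array([y-.5,y+h-.5,x-.5,x+w-.5]),(k>0).sum()
''').replace("(90,255,255),g0,30)","(90,255,255),g0,22)")
open('look.py','w').write(t)
E
python3 -c "
from look import *
vialfit()"
```

```text
scene green (array([207.5, 220.5, 236.5, 255.5]), np.int64(50)) blue (array([199.5, 209.5, 231.5, 242.5]), np.int64(73)) wrist (array([207.5, 302.5, 251.5, 310.5]), np.int64(4738)) g [216.1359 243.0837] [270.1748 279.1505]
tilt 27.137774841398986 grip from bottom mm 36.13632356424472 res [ 0.1778 -1.3685 -0.1704  2.5049]
```

```bash
python3 - <<'E'
t=open('look.py').read()
t=t.replace("def vialfit():","def vialfit(hz=None):").replace("r+=[pc[:,1].min()-B[0][2],pc[:,0].min()-B[0][0]]","r+=[pc[:,1].min()-B[0][2]]\n        if hz: r+=[1000*(b[:,2].min()-hz)]")
open('look.py','w').write(t)
E
python3 -c "
from look import *
vialfit();vialfit(0.)"
```

```text
scene green (array([207.5, 220.5, 236.5, 255.5]), np.int64(50)) blue (array([199.5, 209.5, 230.5, 242.5]), np.int64(74)) wrist (array([207.5, 302.5, 251.5, 310.5]), np.int64(4745)) g [216.1375 243.0803] [270.1748 279.1505]
tilt 31.678938999404032 grip from bottom mm 34.48507068460364 res [-0.0992 -0.9943 -0.3068]
scene green (array([207.5, 220.5, 236.5, 255.5]), np.int64(50)) blue (array([199.5, 209.5, 231.5, 242.5]), np.int64(72)) wrist (array([207.5, 302.5, 251.5, 310.5]), np.int64(4737)) g [216.1368 243.0817] [270.1748 279.1505]
tilt 28.087570621821673 grip from bottom mm 35.85085445853164 res [-0.1243 -1.2713 -0.3967]
```

```bash
python3 -m creep '[{"gripper":0,"x":0,"y":0,"z":0,"yaw":0},{"gripper":0,"x":-20,"y":0,"z":0,"yaw":0},{"gripper":0,"x":-60,"y":0,"z":0,"yaw":0},{"gripper":0,"x":-110,"y":10,"z":-10,"yaw":0},{"gripper":0,"x":-160,"y":35,"z":-40,"yaw":0},{"gripper":0,"x":-205,"y":60,"z":-75,"yaw":0},{"gripper":0,"x":-235,"y":85,"z":-105,"yaw":0},{"gripper":0,"x":-235,"y":102,"z":-126,"yaw":0},{"gripper":0,"x":-235,"y":102,"z":-126,"yaw":0},{"gripper":0,"x":-235,"y":102,"z":-126,"yaw":0}]' 15
python3 -c "
from look import *
w,C,st=wlook('w6.png',(('carrier',.012),('cradle',.066),('post',.074),('stage',0),('end_stop',.012),('side_stop',.012),('corner',.012)))
np.savez('w6.npz',px=w['pixels'],C=C,mtx=w['mtx'])"
```

```text
clock: 13.1
eef_pos: [0.5285, 0.0994, 0.249]
eef_rot: [[0.002, 0.998, -0.057], [-0.002, -0.057, -0.998], [-1.0, 0.002, 0.002]]
contact_force: [-0.0, -0.0, -1.0]
grip_width: 0.0278
13.1 pos [0.5285 0.0994 0.249 ] q [ 0.1003  0.308   1.6614 -0.002   1.1707  0.1582] 
y [ 0.9984 -0.0571  0.0017] z [-0.0571 -0.9984  0.0016] F [-0.0142 -0.0474 -0.9907] w 0.027783165925772107
carrier [207. 451.] 0.93 [0.7629 0.0575]
carrier [ 8. 78.] 0.91 [0.3078 0.3215]
carrier [151. 275.] 0.89 [0.5253 0.1473]
cradle [ 3. 14.] 0.82 [0.2773 0.3093]
cradle [247. 458.] 0.74 [0.7452 0.0219]
cradle [122. 292.] 0.61 [0.5466 0.1804]
post [164. 228.] 0.83 [0.4738 0.1402]
post [210. 522.] 0.6 [0.8092 0.0671]
stage [216. 279.] 0.37 [0.5253 0.0552]
end_stop [141. 361.] 0.71 [0.6367 0.153 ]
side_stop [ 67. 262.] 0.71 [0.5161 0.2478]
corner [ 67. 359.] 0.92 [0.6329 0.2405]
```

View pics/w6.png

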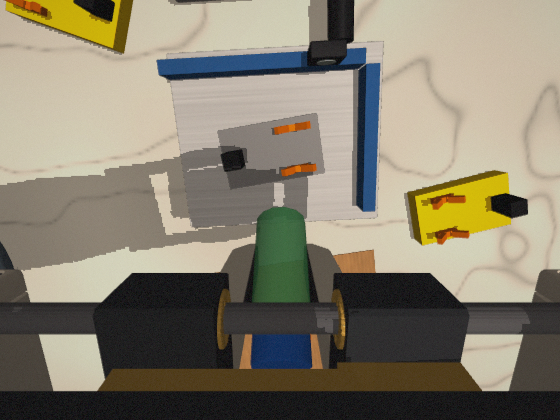

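Run:
```python
from h import *
np.set_printoptions(precision=4,suppress=True)
d=np.load('w6.npz'); w={"mtx":d["mtx"],"pixels":d["px"]}; C=d["C"]
hsv=cv2.cvtColor(d["px"],cv2.COLOR_RGB2HSV)
blue=cv2.inRange(hsv,(100,130,30),(130,255,255))
# side-stop floor line: last blue row per column; end stop floor line: first blue col per row
ps=[(np.where(blue[40:100,c])[0].max()+40.5,c) for c in list(range(175,300,4))]
pe=[(r,np.where(blue[r,330:390])[0].min()+329.5) for r in range(85,205,4)]
def line(pts,z):
    X=np.array([at_z(w,p,C,z)[:2] for p in pts]); m=X.mean(0)
    vx,vy,x,y=cv2.fitLine(X.astype(np.float32),cv2.DIST_HUBER,0,.001,.001).ravel(); return np.array([x,y]),np.array([vx,vy])
a,u=line(ps,.012); b,v=line(pe,.012)
if u[0]<0:u=-u
if v[1]<0:v=-v
t=np.linalg.solve(np.c_[u,-v],b-a); print("corner",a+t[0]*u,"stage x ang",np.degrees(np.arctan2(u[1],u[0])),"y ang-90",np.degrees(np.arctan2(v[1],v[0]))-90)
box=np.zeros(hsv.shape[:2],np.uint8); box[105:200,205:335]=1
o=cv2.inRange(hsv,(3,150,60),(22,255,255))*box
n,l,s,ce=cv2.connectedComponentsWithStats(o)
for i in range(1,n):
    if s[i,4]>20: print("saddle",ce[i][::-1],s[i],at_z(w,ce[i][::-1],C,.057)[:2])
k=(cv2.inRange(hsv,(0,0,0),(180,255,38)))*box; n,l,s,ce=cv2.connectedComponentsWithStats(k)
for i in range(1,n):
    if s[i,4]>20: print("post",ce[i][::-1],s[i],at_z(w,ce[i][::-1],C,.07)[:2])
# block top corners: gray mask vs lighter stage
for rc in ((131,218),(114,317),(173,324),(190,229)): print("corner",at_z(w,rc,C,.038)[:2])
cv2.imwrite("pics/w6c.png",cv2.resize(d["px"][30:230,150:400],None,fx=3.2,fy=3,interpolation=cv2.INTER_CUBIC)[:600,:800,::-1])
```

```text
corner [0.6337 0.24  ] stage x ang -0.34791303 y ang-90 -0.053451538
saddle [127.3156 291.981 ] [274 121  37  13 263] [0.547  0.1751]
saddle [168.8225 298.2174] [281 163  36  13 276] [0.5522 0.1278]
post [159.8254 232.7751] [221 150  24  21 378] [0.4786 0.1438]
corner [0.4592 0.1759]
corner [0.5779 0.1885]
corner [0.585  0.1183]
corner [0.4648 0.1036]
```

View pics/w6c.png

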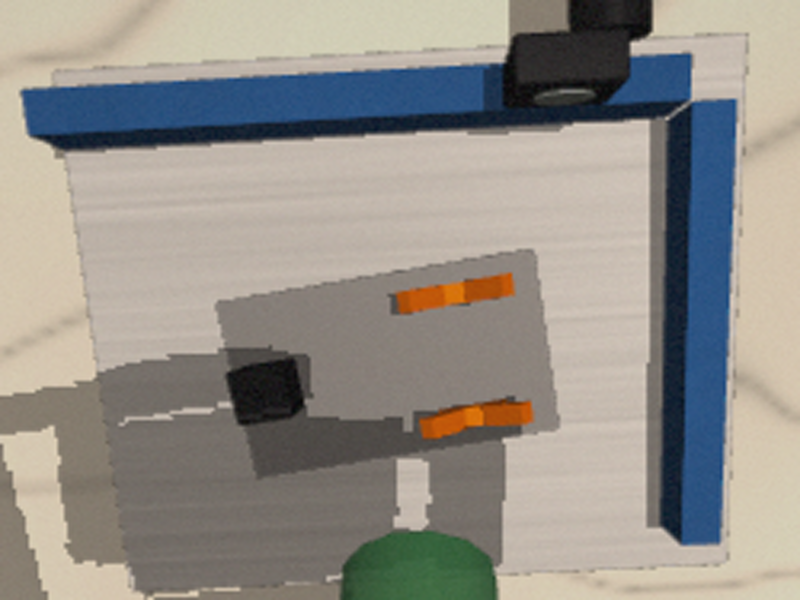

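```bash
python3 -m creep '[{"gripper":0,"x":20,"y":8,"z":-20,"yaw":-5},{"gripper":0,"x":60,"y":18,"z":-45,"yaw":-9.7},{"gripper":0,"x":100,"y":19,"z":-50,"yaw":-9.7},{"gripper":0,"x":129,"y":19,"z":-50,"yaw":-9.7},{"gripper":0,"x":129,"y":19,"z":-50,"yaw":-9.7},{"gripper":0,"x":129,"y":19,"z":-50,"yaw":-9.7}]' 15
python3 - <<'E'
from look import *
w,C,st=wlook(None,(('carrier',.012),('cradle',.066),('post',.074)))
hsv=cv2.cvtColor(w["pixels"],cv2.COLOR_RGB2HSV); o=cv2.inRange(hsv,(3,150,60),(22,255,255)); n,l,s,ce=cv2.connectedComponentsWithStats(o)
for i in range(1,n):
    if s[i,4]>60: print("orange",ce[i][::-1],s[i],at_z(w,ce[i][::-1],C,.057)[:2])
t=robot.read_camera("top"); T=cfw(t); print([(n,q["position"],q["conf"],at_z(t,q["position"],T,z)[:2]) for n,z in(("post",.074),("corner",.012)) for q in robot.pinpoint(t,n)])
cv2.imwrite("pics/w7.png",w["pixels"][...,::-1])
E
```

```text
clock: 14.25
eef_pos: [0.5521, 0.1482, 0.122]
eef_rot: [[0.005, 0.994, 0.111], [-0.001, 0.111, -0.994], [-1.0, 0.005, 0.002]]
contact_force: [0.1, 0.3, 0.6]
grip_width: 0.0278
14.25 pos [0.5521 0.1482 0.122 ] q [ 0.1818  0.518   1.6911 -0.0025  0.928   0.0716] 
y [0.9938 0.1114 0.0046] z [ 0.1114 -0.9938  0.0016] F [0.1301 0.3195 0.6415] w 0.027845934815658644
carrier [208. 249.] 0.67 [0.5234 0.1495]
carrier [220. 280.] 0.62 [0.5536 0.1409]
carrier [314. 468.] 0.59 [0.7598 0.0606]
cradle [377. 475.] 0.92 [0.7402 0.0306]
cradle [186. 275.] 0.89 [0.5452 0.1823]
post [233. 172.] 0.64 [0.474  0.1412]
orange [192.4026 276.0272] [249 185  55  16 698] [0.5466 0.176 ]
orange [319.3317 221.7893] [217 289  13  60 413] [0.512  0.0595]
orange [319.5736 339.401 ] [332 289  14  60 394] [0.6134 0.0702]
orange [357.7493 475.0782] [461 346  31  25 371] [0.7425 0.0439]
orange [366.6545  66.1309] [ 44 348  50  43 466] [ 0.3745 -0.0055]
orange [378.3468 297.5842] [  97  356  385   35 8826] [0.5853 0.0039]
orange [378.5519  88.0328] [ 75 366  29  25 183] [ 0.3934 -0.0169]
[('post', [109.6, 255.7], 0.89, array([0.8138, 0.0662])), ('post', [246.1, 218.9], 0.58, array([0.4706, 0.1496]))]
```

```bash
python3 -m creep '[{"gripper":0,"x":25,"y":-2,"z":0,"yaw":0},{"gripper":0,"x":40,"y":-2,"z":0,"yaw":0},{"gripper":0,"x":48,"y":-2,"z":0,"yaw":0},{"gripper":0,"x":52,"y":-2,"z":0,"yaw":0},{"gripper":0,"x":55,"y":-2,"z":0,"yaw":0},{"gripper":0,"x":58,"y":-2,"z":0,"yaw":0},{"gripper":0,"x":61,"y":-2,"z":0,"yaw":0},{"gripper":0,"x":63,"y":-2,"z":0,"yaw":0},{"gripper":0,"x":64,"y":-2,"z":0,"yaw":0},{"gripper":0,"x":64,"y":-2,"z":0,"yaw":0}]' 5
python3 - <<'E'
from look import *
w,C,st=wlook(None,(('cradle',.066),('post',.074),('vial',.066)))
np.savez('w8.npz',px=w['pixels'],C=C,mtx=w['mtx'])
s=robot.read_camera("scene");t=robot.read_camera("top")
a=cv2.resize(s['pixels'][150:250,270:400],None,fx=3.1,fy=3.1,interpolation=cv2.INTER_CUBIC)
b=cv2.resize(w['pixels'],(413,310))
cv2.imwrite('pics/c8.png',np.hstack([a,b[:310,:397]])[...,::-1])
E
```

```text
clock: 15.85
eef_pos: [0.5502, 0.1479, 0.0574]
eef_rot: [[0.005, 0.994, 0.112], [-0.001, 0.112, -0.994], [-1.0, 0.004, 0.002]]
contact_force: [0.6, -2.5, 3.8]
grip_width: 0.0274
15.85 pos [0.5502 0.1479 0.0574] q [ 0.1818  0.6125  1.7266 -0.003   0.7983  0.0721] 
y [0.9937 0.1116 0.0043] z [ 0.1116 -0.9938  0.0018] F [ 0.6188 -2.5453  3.8116] w 0.027378671764517824
cradle [200. 280.] 0.96 [0.5459 0.1876]
post [274. 142.] 0.89 [0.4786 0.1419]
vial [211. 283.] 0.67 [0.5484 0.1816]
vial [201. 277.] 0.17 [0.5448 0.187 ]
```

View pics/c8.png

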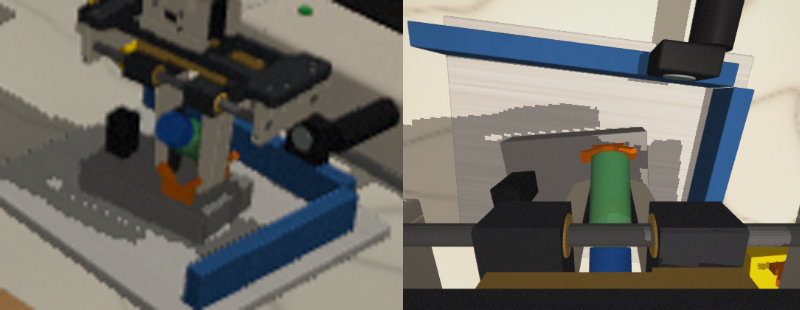

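Run:
```python
from h import *
np.set_printoptions(precision=4,suppress=True)
d=np.load('w8.npz'); w={"mtx":d["mtx"],"pixels":d["px"]}; C=d["C"]; hsv=cv2.cvtColor(d["px"],cv2.COLOR_RGB2HSV)
o=cv2.inRange(hsv,(3,150,60),(22,255,255)); o[:170]=0;o[240:]=0;o[:,:200]=0;o[:,350:]=0
ys,xs=np.where(o); print("saddle px",ys.min(),ys.max(),xs.min(),xs.max())
g=cv2.inRange(hsv,(40,60,20),(90,255,255)); g[:,:200]=0;g[:,350:]=0
for c in range(258,306,6):
    r=np.where(g[:,c])[0]; print(c,"green first row",r.min(), end="; ")
print()
for r in (210,220,240,260,280,300): 
    x=np.where(g[r])[0]; print(r,x.min(),x.max(), end="; ")
print()
for rc in ((187,134),(173,330)): print("far edge z.038",at_z(w,rc,C,.038)[:2],"z.012",at_z(w,rc,C,.012)[:2])
a=np.radians(6.4); R=np.array([[np.cos(a),-np.sin(a),0],[np.sin(a),np.cos(a),0],[0,0,1]]); O=np.array([.522,.1477,.012])
P=lambda *p: proj(w,C,O+R@(np.array(p)/1000))[0]
print("saddle top outer/inner L/R",P(28-10.5-4,28,50.5),P(28+14.5,28,50.5),P(13.5,20,50.5),P(42.5,20,50.5))
print("bottom rim top/side/low",P(28,30,68),P(14,30,54),P(42,30,54),P(28,30,40))
print("block +y corners top",P(-60,36,26),P(60,36,26),"bot",P(-60,36,0),P(60,36,0))
crop=d["px"][160:330,120:345]; cv2.imwrite("pics/w8c.png",cv2.resize(crop,None,fx=3.5,fy=3.5,interpolation=cv2.INTER_CUBIC)[:,:,::-1])
```

```text
saddle px 194 221 240 316
258 green first row 211; 264 green first row 207; 270 green first row 206; 276 green first row 205; 282 green first row 205; 288 green first row 205; 294 green first row 206; 300 green first row 208; 
210 259 303; 220 255 306; 240 255 307; 260 253 308; 280 252 309; 300 207 349; 
far edge z.038 [0.4588 0.1791] z.012 [0.4465 0.1727]
far edge z.038 [0.5747 0.2006] z.012 [0.5796 0.1973]
saddle top outer/inner L/R [214.7018 252.005 ] [214.6484 306.4189] [228.9215 252.3879] [228.8557 306.0601]
bottom rim top/side/low [220.9644 279.2459] [212.8933 252.2772] [212.8421 306.15  ] [206.0738 279.2094]
block +y corners top [190.7258 133.4093] [190.6123 332.0176] bot [183.0793 151.2792] [183.0024 325.5327]
```

```bash
python3 -m creep '[{"gripper":0,"x":0,"y":0,"z":0,"yaw":0},{"gripper":0,"x":-5,"y":0,"z":0,"yaw":0},{"gripper":0,"x":-20,"y":0,"z":0,"yaw":0},{"gripper":0,"x":-45,"y":0,"z":0,"yaw":0},{"gripper":0,"x":-65,"y":0,"z":0,"yaw":0},{"gripper":0,"x":-65,"y":0,"z":0,"yaw":0},{"gripper":0,"x":-65,"y":0,"z":0,"yaw":0}]' 12
python3 - <<'E'
from look import *
w,C,st=wlook('w9.png',(('carrier',.012),('cradle',.066),('post',.074)))
np.savez('w9.npz',px=w['pixels'],C=C,mtx=w['mtx'])
hsv=cv2.cvtColor(w["pixels"],cv2.COLOR_RGB2HSV); o=cv2.inRange(hsv,(3,150,60),(22,255,255)); n,l,s,ce=cv2.connectedComponentsWithStats(o)
for i in range(1,n):
    if s[i,4]>60 and ce[i][1]<260: print("orange",ce[i][::-1],s[i],at_z(w,ce[i][::-1],C,.057)[:2])
k=(cv2.inRange(hsv,(0,0,0),(180,255,38))); n,l,s,ce=cv2.connectedComponentsWithStats(k)
for i in range(1,n):
    if 150<s[i,4]<2500 and ce[i][1]<270: print("black",ce[i][::-1],s[i],at_z(w,ce[i][::-1],C,.07)[:2])
vg=cv2.inRange(hsv,(40,60,20),(90,255,255)); vg[:,:200]=0; vg[:,360:]=0
for r in range(195,300,15):
    x=np.where(vg[r])[0]; print(r,(x.min(),x.max()) if len(x) else None,end=" ")
t=robot.read_camera("top"); T=cfw(t); print()
h2=cv2.cvtColor(t["pixels"],cv2.COLOR_RGB2HSV)
s=robot.read_camera("scene"); S=cfw(s)
for n,z in(("post",.074),("cradle",.066),("carrier",.012)):
    for nm,p,c in(("top",t,T),("scene",s,S)):
        print(nm,n,[np.round(at_z(p,q["position"],c,z)[:2],4) for q in robot.pinpoint(p,n) if np.hypot(*(at_z(p,q["position"],c,z)[:2]-[.52,.16]))<.1])
E
```

```text
clock: 17.02
eef_pos: [0.5494, 0.148, 0.1219]
eef_rot: [[0.004, 0.994, 0.112], [-0.001, 0.112, -0.994], [-1.0, 0.004, 0.002]]
contact_force: [-0.0, 0.1, -0.5]
grip_width: 0.0275
17.02 pos [0.5494 0.148  0.1219] q [ 0.1823  0.5143  1.6977 -0.0024  0.9262  0.0719] 
y [0.9937 0.1116 0.0035] z [ 0.1116 -0.9938  0.0017] F [-0.0355  0.145  -0.4509] w 0.02754409001384569
carrier [208. 254.] 0.75 [0.5252 0.1492]
carrier [311. 475.] 0.56 [0.7628 0.0644]
cradle [181. 276.] 0.9 [0.5424 0.1858]
cradle [381. 476.] 0.57 [0.7399 0.0273]
post [232. 183.] 0.75 [0.4792 0.1426]
orange [185.2914 279.2056] [252 177  55  19 676] [0.5456 0.1816]
black [102.697  334.1212] [317  80  60  36 363] [0.5754 0.2432]
black [224.6669 187.5233] [ 167  206   41   38 1225] [0.4812 0.1471]
195 None 210 (np.int64(258), np.int64(303)) 225 (np.int64(255), np.int64(306)) 240 (np.int64(254), np.int64(306)) 255 (np.int64(254), np.int64(308)) 270 (np.int64(253), np.int64(308)) 285 (np.int64(253), np.int64(310)) 
top post [array([0.4709, 0.1452])]
scene post [array([0.4831, 0.1496])]
top cradle []
scene cradle [array([0.5372, 0.1905])]
top carrier [array([0.5262, 0.1525])]
scene carrier [array([0.5169, 0.1472])]
```

Run:
```python
from h import *
for f in ("w7","w9"):
    im=cv2.imread(f"pics/{f}.png"); hsv=cv2.cvtColor(im,cv2.COLOR_BGR2HSV); o=cv2.inRange(hsv,(3,150,60),(22,255,255)); o[215:]=0; o[:170]=0; o[:,:240]=0;o[:,320:]=0
    p=cv2.findNonZero(o); print(f,cv2.minAreaRect(p)); q=p[:,0].astype(float); e=np.linalg.eigh(np.cov((q-q.mean(0)).T))[1][:,1]; print("pca deg",np.degrees(np.arctan(e[1]/e[0])))
    g=cv2.cvtColor(im,cv2.COLOR_BGR2GRAY)
    for l in [x[0] for x in cv2.HoughLinesP(cv2.Canny(g,25,60),1,np.pi/360,25,minLineLength=45,maxLineGap=6)]:
        x1,y1,x2,y2=l
        if 100<min(x1,x2) and max(x1,x2)<380 and 140<min(y1,y2)<240 and abs(y2-y1)<.5*abs(x2-x1): print(l,np.degrees(np.arctan2(y2-y1,x2-x1)))
```

```text
w7 ((276.0, 192.5), (15.0, 54.0), 90.0)
pca deg -0.3131723003005391
[168 175 335 175] 0.0
[175 172 236 171] -0.9391909457355799
[252 170 310 170] 0.0
w9 ((279.0769348144531, 185.38461303710938), (15.333441734313965, 54.40339660644531), 85.03025817871094)
pca deg -4.3464127659972895
[205 169 312 162] -3.7429882956871343
[170 176 252 170] -4.1849161251184155
[273 168 318 166] -2.5448043798130953
```

Run:
```python
from h import *
for f in ("w6","w7","w9"):
    im=cv2.imread(f"pics/{f}.png").astype(int); print(f,[int(v) for v in im[200:262:2,272:290,1].mean(1)])
    hsv=cv2.cvtColor(im.astype(np.uint8),cv2.COLOR_BGR2HSV); g=cv2.inRange(hsv,(40,60,20),(90,255,255)); b=cv2.inRange(hsv,(105,120,30),(130,255,255))
    print("w",[(r,int(g[r,200:360].astype(bool).sum())) for r in range(204,290,6)],"blue rows",[ (c,np.where(b[280:,c])[0].min()+280) for c in (270,280,290) if b[280:,c].any()])
```

```text
w6 [144, 154, 153, 121, 96, 96, 96, 96, 98, 101, 104, 102, 105, 105, 105, 105, 105, 105, 105, 106, 105, 105, 105, 106, 105, 106, 106, 105, 106, 106, 106]
w [(204, 0), (210, 29), (216, 44), (222, 47), (228, 48), (234, 49), (240, 50), (246, 52), (252, 53), (258, 54), (264, 54), (270, 55), (276, 57), (282, 60), (288, 58)] blue rows [(270, np.int64(334)), (280, np.int64(334)), (290, np.int64(334))]
w7 [87, 88, 87, 88, 108, 109, 109, 109, 110, 109, 109, 109, 109, 109, 110, 110, 109, 110, 109, 110, 108, 107, 108, 107, 108, 109, 108, 109, 114, 123, 123]
w [(204, 0), (210, 30), (216, 44), (222, 48), (228, 48), (234, 50), (240, 50), (246, 52), (252, 52), (258, 54), (264, 55), (270, 55), (276, 56), (282, 56), (288, 58)] blue rows [(270, np.int64(334)), (280, np.int64(334)), (290, np.int64(334))]
w9 [87, 88, 95, 122, 123, 123, 123, 123, 122, 123, 123, 123, 123, 123, 123, 124, 124, 121, 121, 122, 121, 123, 123, 123, 124, 127, 137, 136, 136, 136, 136]
w [(204, 3), (210, 46), (216, 52), (222, 52), (228, 52), (234, 52), (240, 53), (246, 54), (252, 54), (258, 55), (264, 55), (270, 56), (276, 57), (282, 57), (288, 59)] blue rows [(270, np.int64(335)), (280, np.int64(335)), (290, np.int64(335))]
```

The wrist width profile and the scene crop agree that the vial is still cap-up by about 30–40°, and pressing it turned the carrier to about 10.8°. I will finish tipping it on something rigid: hook the vial's lower end behind the fixed side stop and draw the tool towards -y.

```bash
python3 -m creep '[{"gripper":0,"x":0,"y":-15,"z":-30,"yaw":0},{"gripper":0,"x":0,"y":-40,"z":-80,"yaw":0},{"gripper":0,"x":0,"y":-60,"z":-120,"yaw":0},{"gripper":0,"x":0,"y":-65,"z":-132,"yaw":0},{"gripper":0,"x":0,"y":-65,"z":-132,"yaw":0},{"gripper":0,"x":30,"y":-65,"z":-132,"yaw":0},{"gripper":0,"x":50,"y":-65,"z":-132,"yaw":0},{"gripper":0,"x":60,"y":-65,"z":-132,"yaw":0},{"gripper":0,"x":60,"y":-65,"z":-132,"yaw":0}]' 12
python3 -m creep '[{"gripper":0,"x":0,"y":0,"z":0,"yaw":0},{"gripper":0,"x":0,"y":0,"z":4,"yaw":0},{"gripper":0,"x":0,"y":0,"z":9,"yaw":0},{"gripper":0,"x":0,"y":0,"z":14,"yaw":0},{"gripper":0,"x":0,"y":0,"z":19,"yaw":0},{"gripper":0,"x":0,"y":0,"z":24,"yaw":0},{"gripper":0,"x":0,"y":0,"z":29,"yaw":0},{"gripper":0,"x":0,"y":0,"z":34,"yaw":0},{"gripper":0,"x":0,"y":0,"z":38,"yaw":0},{"gripper":0,"x":0,"y":0,"z":40,"yaw":0},{"gripper":0,"x":0,"y":0,"z":40,"yaw":0}]' 4
cat >> look.py <<'E'
def widths(w):
    hsv=cv2.cvtColor(w["pixels"],cv2.COLOR_RGB2HSV); g=cv2.inRange(hsv,(38,60,20),(92,255,255))
    pts=[]
    for r in range(190,292,4):
        n=int(g[r,200:360].astype(bool).sum())
        if n>38:
            D=296.2*28/n; v=(r-212.4)/296.2*D; pts.append((-157+.963*D-.27*v+8,-75.7+.27*D+.963*v))
    rows=np.where(g[150:300,270:292].any(1))[0]; pts=np.array(pts); print("first green row",rows.min()+150,"axis (below grasp, tool z):",np.round(pts[[1,len(pts)//2,-1]],0).tolist())
    p=np.polyfit(pts[2:,1],pts[2:,0],1); print("deg below level toward bottom",np.degrees(np.arctan(-p[0])))
E
python3 -c "
from look import *
w,C,st=wlook('w10.png',[]); widths(w); d=np.load('w9.npz'); widths({'pixels':d['px']}); d=np.load('w6.npz'); widths({'pixels':d['px']})"
```

```text
clock: 18.75
eef_pos: [0.4711, 0.2712, 0.0615]
eef_rot: [[0.004, 0.994, 0.111], [-0.002, 0.111, -0.994], [-1.0, 0.004, 0.002]]
contact_force: [-0.0, 0.7, -0.7]
grip_width: 0.0276
clock: 20.12
eef_pos: [0.4756, 0.2313, 0.0616]
eef_rot: [[0.004, 0.994, 0.11], [-0.002, 0.11, -0.994], [-1.0, 0.004, 0.002]]
contact_force: [0.3, -0.7, -1.7]
grip_width: 0.0279
20.12 pos [0.4756 0.2313 0.0616] q [ 0.3661  0.55    1.8338 -0.0041  0.7549  0.2585] 
y [0.9939 0.1104 0.0036] z [ 0.1104 -0.9939  0.002 ] F [ 0.3472 -0.7077 -1.7141] w 0.02786458815403324
first green row 204 axis (below grasp, tool z): [[4.0, -32.0], [-6.0, -15.0], [-26.0, -4.0]]
deg below level toward bottom 44.908279105609516
first green row 204 axis (below grasp, tool z): [[4.0, -32.0], [-6.0, -15.0], [-21.0, -1.0]]
deg below level toward bottom 42.80632617971764
first green row 207 axis (below grasp, tool z): [[24.0, -24.0], [-4.0, -12.0], [-26.0, -4.0]]
deg below level toward bottom 66.13919232414894
```

```bash
cat >> look.py <<'E'
def capfit(s,g,R,rc):
    o,d=ray(s,rc,cfw(s)); X=o+d*((g-o)@R[:,1])/(d@R[:,1])-g; u,z=-X@R[:,0]*1000,X@R[:,2]*1000
    print("cap-mid up",round(u,1),"along z",round(z,1),"elev deg",np.degrees(np.arctan2(u,z)))
E
python3 - <<'E'
from look import *
s=robot.read_camera("scene"); st=robot.state(); R=np.array(st["eef_rot"]); g=np.array(st["eef_pos"])-.008*R[:,0]
capfit(s,np.array([.5502,.1479,.0654]),R,(191.3,326.5))
g0=proj(s,cfw(s),g)[0]; B=blob(s,(105,120,30),(130,255,255),g0+[0,-8],14); print(g0,B)
m=cv2.inRange(cv2.cvtColor(s["pixels"],cv2.COLOR_RGB2HSV),(105,120,30),(130,255,255)); r,c=g0.astype(int); print((m[r-22:r+12,c-24:c+14]>0).astype(int).astype(str).tolist().__len__())
for row in m[r-22:r+12,c-24:c+20]: print("".join("#" if v else "." for v in row))
print([(n,q["position"],q["conf"]) for n in("vial","cap") for q in robot.pinpoint(s,n)])
cv2.imwrite("pics/s11.png",cv2.resize(s["pixels"][r-60:r+50,c-75:c+75],None,fx=5,fy=5,interpolation=cv2.INTER_CUBIC)[...,::-1])
E
```

```text
cap-mid up 36.6 along z 20.7 elev deg 60.55322444653639
[176.7536 334.0852] (array([161.5, 189.5, 315.5, 339.5]), np.int64(288))
34
............................................
............................................
............................................
............................................
............................................
............................................
............................................
............................................
..................####......................
................#######.....................
...............#########....................
...............#########....................
...............##########...................
..............###########...................
...............##########...................
...............##########...................
................#########...................
.................#######....................
..........##.......###......................
.......######...............................
.......#######..............................
.......######...............................
.......######...............................
.......######...............................
.......#######..............................
......#.######........##....................
......########.......#####..................
.......########....#######..................
......#.########..########..................
.......###################..................
........###########.######..................
...........###############......###.........
............##############....######........
..............#############..#########......
[('vial', [174.1, 339.3], 0.73), ('cap', [164.3, 325.1], 0.65), ('cap', [258.4, 232.1], 0.28)]
```

Run:
```python
from look import *
s=robot.read_camera("scene"); st=robot.state(); R=np.array(st["eef_rot"]); g=np.array(st["eef_pos"])-.008*R[:,0]; C=cfw(s)
capfit(s,g,R,(166.7,329))
# predicted cap-centre pixel, cap blob (68 mm on axis, grip at s) for elevations
for s0 in (30,34):
  for el in (0,15,30,45,60):
    e=np.radians(el); u=-np.sin(e)*R[:,0]+np.cos(e)*R[:,2]; b=g-s0/1000*u
    print(s0,el,proj(s,C,[g+(.070-s0/1000)*u,b]).round(1).tolist())
```

```text
cap-mid up 38.9 along z 25.1 elev deg 57.17696470854024
30 0 [[182.2, 324.1], [172.8, 341.3]]
30 15 [[178.5, 324.7], [175.5, 340.8]]
30 30 [[174.6, 326.0], [178.3, 339.9]]
30 45 [[170.9, 327.9], [181.0, 338.6]]
30 60 [[167.5, 330.2], [183.4, 336.9]]
34 0 [[181.6, 325.1], [172.3, 342.3]]
34 15 [[178.3, 325.7], [175.3, 341.7]]
34 30 [[174.8, 326.9], [178.5, 340.7]]
34 45 [[171.5, 328.5], [181.5, 339.1]]
34 60 [[168.5, 330.6], [184.2, 337.3]]
```

View pics/s11.png

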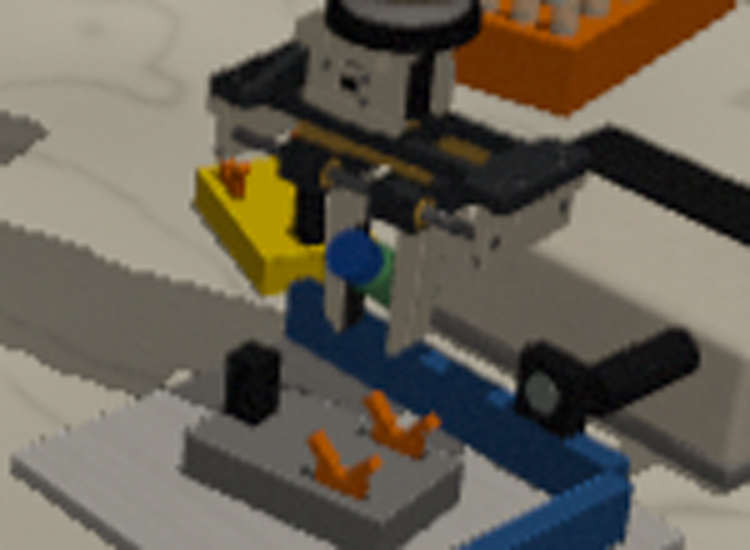

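The crop shows the vial higher between the fingers than the grasp point, with its cap at crop (255,355) and its body rising towards the cap. Combined with the wrist widths, that puts it about 37° cap-up and about 18 mm above the grasp point. I'll roll it level on the fixed bar: go down and towards -y together, so its bottom corner pivots in place, with a light grip.

```bash
python3 -m creep '[{"gripper":0,"x":2,"y":0,"z":3,"yaw":0},{"gripper":0,"x":5,"y":0,"z":5,"yaw":0},{"gripper":0,"x":8,"y":0,"z":7,"yaw":0},{"gripper":0,"x":11,"y":0,"z":9,"yaw":0},{"gripper":0,"x":14,"y":0,"z":12,"yaw":0},{"gripper":0,"x":17,"y":0,"z":15,"yaw":0},{"gripper":0,"x":19,"y":0,"z":17,"yaw":0},{"gripper":0,"x":19,"y":0,"z":17,"yaw":0}]' 3
cat >> look.py <<'E'
def capnow():
    s=robot.read_camera("scene"); st=robot.state(); R=np.array(st["eef_rot"]); g=np.array(st["eef_pos"])-.008*R[:,0]; g0=proj(s,cfw(s),g)[0]
    m=cv2.inRange(cv2.cvtColor(s["pixels"],cv2.COLOR_RGB2HSV),(105,120,30),(130,255,255)); n,l,S,ce=cv2.connectedComponentsWithStats(m)
    c=[(np.hypot(*(ce[i][::-1]-g0-[-5,-6])),i) for i in range(1,n) if 30<S[i,4]<130]; 
    if c: i=min(c)[1]; print("cap px",ce[i][::-1],S[i]); capfit(s,g,R,ce[i][::-1])
    w,C,st=wlook(None,[]); widths(w)
    hsv=cv2.cvtColor(w["pixels"],cv2.COLOR_RGB2HSV); g=cv2.inRange(hsv,(38,60,20),(92,255,255)); print("widths",[(r,int(g[r,200:360].astype(bool).sum())) for r in range(196,270,6)])
E
python3 -c "
from look import *
capnow()"
```

```text
clock: 21.38
eef_pos: [0.4774, 0.2144, 0.0425]
eef_rot: [[0.003, 0.994, 0.111], [-0.002, 0.111, -0.994], [-1.0, 0.003, 0.002]]
contact_force: [1.3, -0.8, -0.2]
grip_width: 0.0278
21.43 pos [0.4774 0.2145 0.0426] q [ 0.3348  0.5764  1.8537 -0.0042  0.7088  0.227 ] 
y [0.9938 0.1107 0.0033] z [ 0.1107 -0.9939  0.002 ] F [-1.1031 -0.4056 -1.1448] w 0.027987270039270533
first green row 209 axis (below grasp, tool z): [[-9.0, -36.0], [-14.0, -19.0], [-21.0, -1.0]]
deg below level toward bottom 23.32146554750672
widths [(196, 0), (202, 0), (208, 0), (214, 57), (220, 57), (226, 57), (232, 57), (238, 57), (244, 57), (250, 57), (256, 57), (262, 57), (268, 58)]
```

```bash
python3 -m creep '[{"gripper":0,"x":3,"y":0,"z":2,"yaw":0},{"gripper":0,"x":6,"y":0,"z":4,"yaw":0},{"gripper":0,"x":9,"y":0,"z":5,"yaw":0},{"gripper":0,"x":11,"y":0,"z":6,"yaw":0},{"gripper":0,"x":11,"y":0,"z":6,"yaw":0}]' 3
python3 -c "
from look import *
capnow()"
```

```text
clock: 22.1
eef_pos: [0.4781, 0.2085, 0.0315]
eef_rot: [[0.003, 0.994, 0.111], [-0.002, 0.111, -0.994], [-1.0, 0.003, 0.002]]
contact_force: [0.4, -0.4, -0.9]
grip_width: 0.0275
cap px [188.0769 320.6264] [315 183  12  11  91]
cap-mid up 17.8 along z 29.3 elev deg 31.250952686310484
22.15 pos [0.4781 0.2086 0.0316] q [ 0.3235  0.5941  1.8608 -0.0043  0.6839  0.2159] 
y [0.9938 0.1107 0.0033] z [ 0.1107 -0.9939  0.0021] F [ 0.1025 -0.5018 -1.2322] w 0.027631324762872958
first green row 205 axis (below grasp, tool z): [[-20.0, -39.0], [-21.0, -21.0], [-21.0, -1.0]]
deg below level toward bottom 2.7831551696126144
widths [(196, 0), (202, 0), (208, 49), (214, 62), (220, 61), (226, 61), (232, 61), (238, 60), (244, 60), (250, 60), (256, 59), (262, 59), (268, 59)]
```

The vial is now level: the widths give 3°, and the cap-mid sits 18–20 mm above the grasp point. But the fingertips hang 39 mm below its axis, too low for the saddles. I'll lay it lengthwise on the fixed end-stop bar, with the fingers straddling the 16 mm bar, open slightly, raise, and regrip.

```bash
python3 -m creep '[{"gripper":0,"x":0,"y":0,"z":0,"yaw":0},{"gripper":0,"x":-20,"y":0,"z":0,"yaw":0},{"gripper":0,"x":-55,"y":0,"z":0,"yaw":0},{"gripper":0,"x":-88,"y":0,"z":0,"yaw":0},{"gripper":0,"x":-88,"y":40,"z":20,"yaw":3},{"gripper":0,"x":-88,"y":85,"z":40,"yaw":6.5},{"gripper":0,"x":-88,"y":125,"z":60,"yaw":6.5},{"gripper":0,"x":-88,"y":150,"z":73,"yaw":6.5},{"gripper":0,"x":-88,"y":156,"z":76,"yaw":6.5},{"gripper":0,"x":-88,"y":156,"z":76,"yaw":6.5},{"gripper":0,"x":-88,"y":156,"z":76,"yaw":6.5}]' 15
python3 - <<'E'
from look import *
capnow()
w,C,st=wlook(None,(("end_stop",.012),("corner",.012)))
hsv=cv2.cvtColor(w["pixels"],cv2.COLOR_RGB2HSV); b=cv2.inRange(hsv,(100,110,20),(130,255,255))
for r in range(100,205,10):
    x=np.where(b[r,200:420])[0]+200
    if len(x): print(r,x.min(),x.max(),"top-left@.046",at_z(w,(r,x.min()),C,.046)[:2],"right@.046",at_z(w,(r,x.max()+1),C,.046)[:2],"left@floor",at_z(w,(r,x.min()),C,.012)[:2])
E
```

```text
clock: 23.58
eef_pos: [0.6403, 0.1511, 0.1204]
eef_rot: [[0.003, 1.0, -0.002], [-0.002, -0.002, -1.0], [-1.0, 0.003, 0.002]]
contact_force: [-0.6, -0.0, -0.5]
grip_width: 0.0271
23.62 pos [0.6405 0.1511 0.1205] q [ 0.1618  0.6598  1.4418 -0.0025  1.0371  0.1648] 
y [ 1.     -0.0017  0.0033] z [-0.0017 -1.      0.0017] F [ 0.4994  0.2023 -1.3746] w 0.02720404227699305
first green row 204 axis (below grasp, tool z): [[-18.0, -38.0], [-18.0, -21.0], [-26.0, -4.0]]
deg below level toward bottom 9.049400073711835
widths [(196, 0), (202, 0), (208, 49), (214, 61), (220, 61), (226, 61), (232, 61), (238, 60), (244, 60), (250, 59), (256, 59), (262, 59), (268, 59)]
23.68 pos [0.6406 0.151  0.1205] q [ 0.1617  0.6599  1.4415 -0.0025  1.0371  0.1647] 
y [ 1.     -0.0017  0.0035] z [-0.0017 -1.      0.0016] F [ 0.2333  0.0494 -1.2671] w 0.027574010013577118
end_stop [210. 278.] 0.89 [0.6394 0.1536]
corner [114. 270.] 0.75 [0.6334 0.2381]
100 226 267 top-left@.046 [0.6019 0.2464] right@.046 [0.6327 0.2464] left@floor [0.5962 0.2494]
110 225 267 top-left@.046 [0.6008 0.2395] right@.046 [0.6326 0.239
[... 193 characters left out ...]
] left@floor [0.6303 0.225 ]
140 267 287 top-left@.046 [0.6315 0.2179] right@.046 [0.6475 0.2179] left@floor [0.6302 0.2167]
150 268 287 top-left@.046 [0.6322 0.2104] right@.046 [0.6475 0.2104] left@floor [0.6309 0.2081]
160 268 287 top-left@.046 [0.6321 0.2029] right@.046 [0.6475 0.2028] left@floor [0.6308 0.1994]
170 268 287 top-left@.046 [0.632  0.1951] right@.046 [0.6476 0.1951] left@floor [0.6307 0.1906]
180 268 287 top-left@.046 [0.6319 0.1873] right@.046 [0.6476 0.1873] left@floor [0.6306 0.1816]
190 268 286 top-left@.046 [0.6318 0.1793] right@.046 [0.6469 0.1792] left@floor [0.6305 0.1724]
200 268 286 top-left@.046 [0.6317 0.1711] right@.046 [0.6469 0.1711] left@floor [0.6303 0.163 ]
```

```bash
python3 -m creep '[{"gripper":0,"x":25,"y":-1,"z":0,"yaw":0},{"gripper":0,"x":50,"y":-1,"z":0,"yaw":0},{"gripper":0,"x":70,"y":-1,"z":0,"yaw":0},{"gripper":0,"x":80,"y":-1,"z":0,"yaw":0},{"gripper":0,"x":84,"y":-1,"z":0,"yaw":0},{"gripper":0,"x":86,"y":-1,"z":0,"yaw":0},{"gripper":0,"x":88,"y":-1,"z":0,"yaw":0},{"gripper":0,"x":88,"y":-1,"z":0,"yaw":0}]' 4
python3 -c "
from look import *
capnow()"
```

```text
clock: 24.82
eef_pos: [0.6408, 0.1509, 0.0332]
eef_rot: [[0.005, 1.0, -0.002], [-0.001, -0.002, -1.0], [-1.0, 0.005, 0.001]]
contact_force: [0.3, 1.7, 2.3]
grip_width: 0.0279
cap px [223.2459 375.0164] [371 217   9  13  61]
cap-mid up -17.2 along z -60.0 elev deg -163.99892741664388
24.88 pos [0.6408 0.1508 0.0332] q [ 0.1613  0.7747  1.477  -0.0027  0.8852  0.165 ] 
y [ 1.    -0.002  0.005] z [-0.002  -1.      0.0013] F [0.6766 0.6837 2.4472] w 0.028129614529344923
first green row 204 axis (below grasp, tool z): [[-18.0, -38.0], [-18.0, -21.0], [-21.0, -1.0]]
deg below level toward bottom 6.035505499524149
widths [(196, 0), (202, 0), (208, 50), (214, 61), (220, 61), (226, 61), (232, 59), (238, 59), (244, 60), (250, 59), (256, 59), (262, 58), (268, 59)]
```

```bash
python3 -m creep '[{"gripper":0,"x":1,"y":0,"z":0,"yaw":0},{"gripper":0,"x":1,"y":0,"z":0,"yaw":0},{"gripper":0.33,"x":0,"y":0,"z":0,"yaw":0},{"gripper":0.36,"x":0,"y":0,"z":0,"yaw":0},{"gripper":0.36,"x":0,"y":0,"z":0,"yaw":0},{"gripper":0.36,"x":-5,"y":0,"z":-2,"yaw":0},{"gripper":0.36,"x":-10,"y":0,"z":-4,"yaw":0},{"gripper":0.36,"x":-15,"y":0,"z":-6,"yaw":0},{"gripper":0.36,"x":-18,"y":0,"z":-8,"yaw":0},{"gripper":0.36,"x":-18,"y":0,"z":-8,"yaw":0}]' 4
python3 -c "
from look import *
capnow()"
```

```text
clock: 26.18
eef_pos: [0.6408, 0.1591, 0.0514]
eef_rot: [[0.005, 1.0, -0.002], [-0.001, -0.002, -1.0], [-1.0, 0.005, 0.001]]
contact_force: [-0.2, 0.5, 0.5]
grip_width: 0.0332
cap px [206.2917 362.6667] [360 202   7   9  48]
cap-mid up 35.1 along z 2.6 elev deg 85.79350406417694
26.23 pos [0.6407 0.1589 0.0512] q [ 0.1735  0.752   1.4672 -0.0027  0.9176  0.177 ] 
y [ 1.     -0.0018  0.0052] z [-0.0018 -1.      0.0013] F [-0.2483  0.2133  0.2507] w 0.033250706110433646
first green row 210 axis (below grasp, tool z): [[1.0, -31.0], [-1.0, -11.0], [-7.0, 8.0]]
deg below level toward bottom 8.140712515852327
widths [(196, 0), (202, 0), (208, 0), (214, 45), (220, 53), (226, 53), (232, 53), (238, 52), (244, 52), (250, 52), (256, 52), (262, 52), (268, 52)]
```

```bash
python3 -m creep '[{"gripper":0,"x":0,"y":0,"z":0,"yaw":0},{"gripper":0,"x":0,"y":0,"z":0,"yaw":0},{"gripper":0,"x":0,"y":0,"z":0,"yaw":0},{"gripper":0,"x":-10,"y":0,"z":0,"yaw":0},{"gripper":0,"x":-40,"y":0,"z":0,"yaw":0},{"gripper":0,"x":-70,"y":0,"z":0,"yaw":0},{"gripper":0,"x":-70,"y":-35,"z":1,"yaw":-5},{"gripper":0,"x":-70,"y":-70,"z":2,"yaw":-10.9},{"gripper":0,"x":-70,"y":-90,"z":3,"yaw":-10.9},{"gripper":0,"x":-70,"y":-90,"z":3,"yaw":-10.9},{"gripper":0,"x":-70,"y":-90,"z":3,"yaw":-10.9}]' 15
python3 - <<'E'
from look import *
capnow()
w,C,st=wlook('w12.png',(('cradle',.066),('post',.074)))
hsv=cv2.cvtColor(w["pixels"],cv2.COLOR_RGB2HSV); o=cv2.inRange(hsv,(3,150,60),(22,255,255)); o[215:]=0;o[:150]=0;o[:,:240]=0;o[:,330:]=0
p=cv2.findNonZero(o); q=p[:,0].astype(float); m=q.mean(0)[::-1]; e=np.linalg.eigh(np.cov((q-q.mean(0)).T))[1][:,1]; print("saddle",m,len(q),cv2.boundingRect(p),at_z(w,m,C,.057)[:2],"ang px",np.degrees(np.arctan(e[1]/e[0])))
E
```

```text
clock: 27.65
eef_pos: [0.5513, 0.1562, 0.1212]
eef_rot: [[0.006, 0.982, 0.187], [-0.001, 0.187, -0.982], [-1.0, 0.006, 0.002]]
contact_force: [0.3, 0.1, 0.5]
grip_width: 0.0273
27.7 pos [0.5513 0.1562 0.121 ] q [ 0.1959  0.521   1.689  -0.0029  0.9261  0.0095] 
y [0.9824 0.187  0.0055] z [ 0.1869 -0.9824  0.0022] F [-0.333   0.3038 -0.297 ] w 0.02782116362251155
first green row 211 axis (below grasp, tool z): [[1.0, -31.0], [-1.0, -11.0], [-7.0, 8.0]]
deg below level toward bottom 10.67212459379325
widths [(196, 0), (202, 0), (208, 0), (214, 45), (220, 53), (226, 53), (232, 55), (238, 52), (244, 52), (250, 52), (256, 52), (262, 53), (268, 52)]
27.75 pos [0.5511 0.1561 0.1208] q [ 0.1959  0.5212  1.6892 -0.0029  0.926   0.0096] 
y [0.9824 0.1869 0.0052] z [ 0.1869 -0.9824  0.0023] F [-0.3294 -0.2919 -0.3346] w 0.027020894418389788
cradle [190. 278.] 0.83 [0.5444 0.1877]
post [140. 386.] 0.27 [0.609  0.2363]
saddle [195.2237 278.3801] 684 (251, 188, 55, 16) [0.5457 0.1818] ang px 0.06747400850667894
```

```bash
python3 -m creep '[{"gripper":0,"x":25,"y":-0.5,"z":0,"yaw":0},{"gripper":0,"x":45,"y":-0.5,"z":0,"yaw":0},{"gripper":0,"x":55,"y":-0.5,"z":0,"yaw":0},{"gripper":0,"x":59,"y":-0.5,"z":0,"yaw":0},{"gripper":0,"x":61,"y":-0.5,"z":0,"yaw":0},{"gripper":0,"x":63,"y":-0.5,"z":0,"yaw":0},{"gripper":0,"x":63,"y":-0.5,"z":0,"yaw":0}]' 4
cat > sad.py <<'E'
from look import *
w,C,st=wlook(None,(('cradle',.066),('vial',.066),('post',.074)))
widths(w)
hsv=cv2.cvtColor(w["pixels"],cv2.COLOR_RGB2HSV); o=cv2.inRange(hsv,(3,150,60),(22,255,255)); o[240:]=0;o[:150]=0;o[:,:230]=0;o[:,340:]=0
p=cv2.findNonZero(o); print("saddle px box(x,y,w,h)",cv2.boundingRect(p))
g=cv2.inRange(hsv,(38,60,20),(92,255,255)); g[:,:200]=0;g[:,360:]=0
print("green rows by col",[(c,int(np.where(g[150:,c])[0].min()+150)) for c in range(256,306,6) if g[:,c].any()])
E
python3 sad.py
```

```text
clock: 28.78
eef_pos: [0.5506, 0.1559, 0.0577]
eef_rot: [[0.005, 0.982, 0.187], [-0.001, 0.187, -0.982], [-1.0, 0.005, 0.002]]
contact_force: [0.4, 0.6, -1.2]
grip_width: 0.0272
28.77 pos [0.5506 0.1559 0.0577] q [ 0.1957  0.6153  1.7198 -0.0032  0.8016  0.0098] 
y [0.9823 0.187  0.0049] z [ 0.187  -0.9824  0.0022] F [ 0.3768  0.5754 -1.1956] w 0.027172284243488286
cradle [216. 278.] 0.85 [0.5443 0.1865]
vial [216. 282.] 0.86 [0.5464 0.1868]
vial [142. 421.] 0.73 [0.6058 0.2363]
post [278. 134.] 0.93 [0.4756 0.1411]
post [261. 396.] 0.35 [0.6081 0.176 ]
first green row 211 axis (below grasp, tool z): [[4.0, -30.0], [-1.0, -11.0], [-4.0, 9.0]]
deg below level toward bottom 11.704487920097012
saddle px box(x,y,w,h) (242, 207, 75, 26)
green rows by col [(256, 216), (262, 213), (268, 212), (274, 211), (280, 211), (286, 211), (292, 212), (298, 213), (304, 215)]
```

```bash
python3 -m creep '[{"gripper":0,"x":1,"y":0,"z":0,"yaw":0},{"gripper":0,"x":2,"y":0,"z":0,"yaw":0},{"gripper":0,"x":3,"y":0,"z":0,"yaw":0},{"gripper":0,"x":3,"y":0,"z":0,"yaw":0}]' 3; python3 sad.py
```

```text
clock: 29.48
eef_pos: [0.5505, 0.1559, 0.0547]
eef_rot: [[0.005, 0.982, 0.187], [-0.001, 0.187, -0.982], [-1.0, 0.004, 0.002]]
contact_force: [-3.2, -0.7, 3.5]
grip_width: 0.0277
29.48 pos [0.5505 0.1559 0.0547] q [ 0.1957  0.6201  1.7209 -0.0032  0.7961  0.0098] 
y [0.9824 0.187  0.0045] z [ 0.187  -0.9824  0.0023] F [-3.1777 -0.7247  3.4722] w 0.027715143460758478
cradle [218. 281.] 0.78 [0.5457 0.1868]
vial [280. 136.] 0.69 [0.4745 0.1375]
vial [214. 280.] 0.56 [0.5445 0.1885]
post [282. 135.] 0.62 [0.4775 0.1413]
first green row 212 axis (below grasp, tool z): [[1.0, -31.0], [-1.0, -11.0], [-1.0, 11.0]]
deg below level toward bottom 10.546297927762229
saddle px box(x,y,w,h) (242, 208, 77, 27)
green rows by col [(256, 217), (262, 214), (268, 213), (274, 212), (280, 212), (286, 212), (292, 213), (298, 214), (304, 216)]
```

```bash
python3 -m creep '[{"gripper":0.35,"x":0,"y":0,"z":0,"yaw":0},{"gripper":0.5,"x":0,"y":0,"z":0,"yaw":0},{"gripper":0.5,"x":0,"y":0,"z":0,"yaw":0},{"gripper":0.5,"x":0,"y":0,"z":0,"yaw":0},{"gripper":0.5,"x":-10,"y":0,"z":0,"yaw":0},{"gripper":0.5,"x":-30,"y":0,"z":0,"yaw":0},{"gripper":0.5,"x":-60,"y":0,"z":0,"yaw":0},{"gripper":0.5,"x":-100,"y":0,"z":0,"yaw":0},{"gripper":0.5,"x":-130,"y":0,"z":20,"yaw":0},{"gripper":0.5,"x":-150,"y":0,"z":40,"yaw":0},{"gripper":0.5,"x":-150,"y":0,"z":40,"yaw":0},{"gripper":0.5,"x":-150,"y":0,"z":40,"yaw":0}]' 3
cat > meas.py <<'E'
from look import *
w,C,st=wlook('w13.png',(('cradle',.066),('vial',.066),('cap',.066),('post',.074),('carrier',.012)))
hsv=cv2.cvtColor(w["pixels"],cv2.COLOR_RGB2HSV)
def pca(m,name,z,lo=40):
    n,l,s,ce=cv2.connectedComponentsWithStats(m)
    for i in range(1,n):
        if s[i,4]>lo:
            X=np.array([at_z(w,(y,x),C,z)[:2] for y,x in zip(*np.where(l==i))]); mu=X.mean(0)
            e=np.linalg.eigh(np.cov((X-mu).T))[1][:,1]; print(name,ce[i][::-1].round(1),s[i].tolist(),"mean",mu,"axis deg",round(np.degrees(np.arctan2(e[1],e[0]))%180,1))
roi=np.zeros(hsv.shape[:2],np.uint8); roi[40:300,120:360]=1
pca(cv2.inRange(hsv,(38,60,20),(92,255,255))*roi,"green",.07)
pca(cv2.inRange(hsv,(105,150,30),(130,255,255))*roi,"blue",.07)
pca(cv2.inRange(hsv,(3,150,60),(22,255,255))*roi,"orange",.06)
pca(cv2.inRange(hsv,(0,0,0),(180,255,38))*roi,"black",.07,120)
E
python3 meas.py
```

```text
clock: 31.18
eef_pos: [0.5568, 0.1173, 0.2041]
eef_rot: [[0.004, 0.982, 0.187], [-0.001, 0.187, -0.982], [-1.0, 0.004, 0.002]]
contact_force: [-0.3, 0.7, -0.7]
grip_width: 0.0464
31.18 pos [0.5568 0.1173 0.2041] q [ 0.1266  0.4104  1.6314 -0.002   1.0959 -0.0606] 
y [0.9824 0.1869 0.0038] z [ 0.1869 -0.9824  0.002 ] F [-0.2836  0.713  -0.6838] w 0.04635098873024594
cradle [131. 278.] 0.58 [0.5422 0.1882]
vial [131. 280.] 0.59 [0.544  0.1885]
cap [213. 282.] 0.9 [0.561  0.1092]
post [290. 499.] 0.94 [0.8098 0.0696]
post [165. 203.] 0.63 [0.4768 0.1441]
carrier [265. 428.] 0.89 [0.7632 0.0604]
carrier [160. 257.] 0.71 [0.5241 0.1512]
green [164. 281.] [267, 133, 29, 64, 1692] mean [0.5507 0.1583] axis deg 100.7
blue [ 58.7 233.3] [144, 40, 173, 45, 2963] mean [0.4919 0.2419] axis deg 0.6
blue [ 89.1 354.8] [345, 77, 15, 20, 95] mean [0.6041 0.238 ] axis deg 54.2
blue [212.3 350.5] [335, 156, 25, 96, 983] mean [0.6297 0.1232] axis deg 94.8
blue [204.  281.4] [269, 195, 25, 18, 366] mean [0.5587 0.1191] axis deg 12.1
orange [139.7 263.1] [260, 136, 7, 9, 58] mean [0.5292 0.1776] axis deg
[... 336 characters left out ...]
83.9] [266, 287, 39, 13, 185] mean [0.5819 0.0133] axis deg 4.6
orange [294.9 189.3] [182, 289, 15, 11, 112] mean [ 0.4759 -0.0083] axis deg 41.3
orange [294.2 310.5] [296, 289, 26, 11, 86] mean [0.612  0.0182] axis deg 169.7
black [ 53.4 350.9] [333, 40, 27, 29, 392] mean [0.5933 0.2658] axis deg 91.7
black [ 79.2 330.2] [314, 59, 45, 32, 287] mean [0.5802 0.2418] axis deg 174.6
black [164.4 208.4] [195, 153, 28, 24, 585] mean [0.4813 0.145 ] axis deg 31.6
black [277.9 233.8] [221, 246, 22, 54, 514] mean [0.5233 0.0279] axis deg 84.2
black [278.3 327.8] [320, 246, 21, 54, 480] mean [0.6241 0.0463] axis deg 117.5
black [285.4 155.4] [120, 273, 77, 27, 1925] mean [0.4404 0.0031] axis deg 15.0
```

The vial lies square in both saddles: its axis is at 100.7° against the carrier's 11.0° yaw, with the saddle tips showing evenly on both sides and its bottom within 2 mm of the cradle. Next I measure the stop angle and go for the post.

```bash
cat > stops.py <<'E'
from look import *
from scipy.ndimage import gaussian_filter1d as gf
def stops(w,C,cols,rows_side,rows=None,cols_end=None):
    px=w["pixels"].astype(float); bl=px[...,2]-px[...,0]
    def edge(sig,lo,sign):
        g=sign*np.gradient(gf(sig,1.0)); i=int(np.argmax(g[2:-2]))+2; a,b,c=g[i-1:i+2]; return lo+i+.5*(a-c)/(a-2*b+c+1e-9)
    P=np.array([at_z(w,(edge(bl[rows_side[0]:rows_side[1],c],rows_side[0],-1),c),C,.012)[:2] for c in cols])
    def fit(X,name):
        vx,vy,x,y=cv2.fitLine(X.astype(np.float32),cv2.DIST_HUBER,0,.0005,.0005).ravel(); print(name,"ang",round((np.degrees(np.arctan2(vy,vx))+45)%180-45,2),"pt",x,y)
    fit(P,"side floor edge")
    if rows is not None:
        Q=np.array([at_z(w,(r,edge(bl[r,cols_end[0]:cols_end[1]],cols_end[0],1)),C,.012)[:2] for r in rows]); fit(Q,"end floor edge")
E
python3 - <<'E'
from stops import *
w,C,st=wlook(None,[])
stops(w,C,range(160,305,3),(45,110),range(165,245,3),(318,352))
d=np.load('w6.npz'); stops({"pixels":d["px"],"mtx":d["mtx"]},d["C"],range(175,300,3),(50,95),range(85,200,3),(335,372))
E
```

```text
31.48 pos [0.5571 0.1172 0.2042] q [ 0.1264  0.4106  1.6306 -0.0022  1.0964 -0.0612] 
y [0.9823 0.1875 0.0039] z [ 0.1875 -0.9823  0.0022] F [-0.2318 -0.8576  0.4578] w 0.04628794182133982
side floor edge ang -0.23 pt 0.4801424 0.24473417
end floor edge ang 97.11 pt 0.6375773 0.11616059
side floor edge ang -0.2 pt 0.45592117 0.24579221
end floor edge ang 89.65 pt 0.64105946 0.13414317
```

```bash
python3 -m creep '[{"gripper":0.5,"x":0,"y":-40,"z":-20,"yaw":0},{"gripper":0.5,"x":20,"y":-71,"z":-40,"yaw":0},{"gripper":0.5,"x":60,"y":-72,"z":-41,"yaw":0},{"gripper":0.5,"x":100,"y":-72,"z":-41,"yaw":0},{"gripper":0.5,"x":130,"y":-72,"z":-41,"yaw":0},{"gripper":0.5,"x":145,"y":-72,"z":-41,"yaw":0},{"gripper":0.5,"x":150,"y":-72,"z":-41,"yaw":0},{"gripper":0.5,"x":150,"y":-72,"z":-41,"yaw":0}]' 3
python3 -m creep '[{"gripper":0,"x":0,"y":0,"z":0,"yaw":0},{"gripper":0,"x":0,"y":0,"z":0,"yaw":0},{"gripper":0,"x":0,"y":0,"z":0,"yaw":0},{"gripper":0,"x":0,"y":0,"z":0,"yaw":0},{"gripper":0,"x":0,"y":0,"z":0,"yaw":0},{"gripper":0,"x":0,"y":0,"z":0,"yaw":0}]' 10
```

```text
clock: 32.52
eef_pos: [0.4798, 0.1438, 0.0545]
eef_rot: [[0.005, 0.982, 0.187], [-0.001, 0.187, -0.982], [-1.0, 0.005, 0.002]]
contact_force: [-0.6, -0.5, 1.3]
grip_width: 0.0464
clock: 33.28
eef_pos: [0.4797, 0.1438, 0.0548]
eef_rot: [[0.005, 0.982, 0.187], [-0.001, 0.187, -0.982], [-1.0, 0.005, 0.002]]
contact_force: [-1.6, -0.5, 5.7]
grip_width: 0.0197
```

```bash
python3 -m creep '[{"gripper":0,"x":0,"y":0,"z":0,"yaw":0},{"gripper":0,"x":0,"y":0,"z":0,"yaw":1},{"gripper":0,"x":0,"y":3,"z":-3,"yaw":3},{"gripper":0,"x":0,"y":8,"z":-7,"yaw":5},{"gripper":0,"x":0,"y":15,"z":-13,"yaw":7},{"gripper":0,"x":0,"y":23,"z":-20,"yaw":9},{"gripper":0,"x":0,"y":31,"z":-27,"yaw":10.5},{"gripper":0,"x":0,"y":39,"z":-34,"yaw":11},{"gripper":0,"x":0,"y":46,"z":-40,"yaw":11},{"gripper":0,"x":0,"y":50,"z":-43,"yaw":11},{"gripper":0,"x":0,"y":52,"z":-45,"yaw":11},{"gripper":0,"x":0,"y":52,"z":-45,"yaw":11}]' 30
python3 - <<'E'
from look import *
w,C,st=wlook('w14.png',(('cradle',.066),('vial',.066),('cap',.066)))
print("torque",np.array(st["wrist_torque"]))
hsv=cv2.cvtColor(w["pixels"],cv2.COLOR_RGB2HSV)
g=cv2.inRange(hsv,(38,60,20),(92,255,255)); ys,xs=np.where(g); print("green",ys.min(),ys.max(),xs.min(),xs.max(),len(ys))
E
```

```text
clock: 34.78
eef_pos: [0.5225, 0.198, 0.0548]
eef_rot: [[0.005, 1.0, -0.004], [-0.001, -0.004, -1.0], [-1.0, 0.005, 0.001]]
contact_force: [0.1, 1.3, -1.5]
grip_width: 0.02
34.77 pos [0.5225 0.198  0.0548] q [ 0.28    0.6013  1.7577 -0.0033  0.7776  0.2858] 
y [ 1.     -0.0035  0.0054] z [-0.0035 -1.      0.0008] F [ 0.1187  1.2766 -1.4634] w 0.01999728144000518
cradle [221. 424.] 0.71 [0.5972 0.227 ]
vial [217. 424.] 0.85 [0.5971 0.2291]
torque [0.1032 0.2366 0.026 ]
green 1 419 1 558 4462
```

```bash
python3 -m creep '[{"gripper":0,"x":0,"y":2,"z":-2,"yaw":0},{"gripper":0,"x":0,"y":4,"z":-4,"yaw":0},{"gripper":0,"x":0,"y":5,"z":-5,"yaw":0},{"gripper":0,"x":0,"y":6,"z":-6,"yaw":0},{"gripper":0,"x":0,"y":6,"z":-6,"yaw":0}]' 40
python3 -c "
from look import *
s=robot.state();print(np.array(s['contact_force']),np.array(s['wrist_torque']),np.array(s['eef_pos']))"
```

```text
clock: 35.6
eef_pos: [0.5253, 0.2024, 0.0547]
eef_rot: [[-0.002, 1.0, -0.004], [-0.004, -0.004, -1.0], [-1.0, -0.002, 0.004]]
contact_force: [-19.9, -10.5, 16.8]
grip_width: 0.0197
[-19.8808 -10.4562  16.7551] [-1.7216  2.8611 -0.2475] [0.5253 0.2024 0.0547]
```

Contact on both stops, but 20 N with a slight tilt is more than I want. I back off 2 mm, reopen so the carrier settles flat, regrip, and press gently.

```bash
python3 -m creep '[{"gripper":0,"x":0,"y":-1,"z":1,"yaw":0},{"gripper":0,"x":0,"y":-2,"z":2,"yaw":0},{"gripper":0,"x":0,"y":-2,"z":2,"yaw":0},{"gripper":0.28,"x":0,"y":-2,"z":2,"yaw":0},{"gripper":0.28,"x":0,"y":-2,"z":2,"yaw":0},{"gripper":0.28,"x":0,"y":-2,"z":2,"yaw":0},{"gripper":0,"x":0,"y":-2,"z":2,"yaw":0},{"gripper":0,"x":0,"y":-2,"z":2,"yaw":0},{"gripper":0,"x":0,"y":-2,"z":2,"yaw":0},{"gripper":0,"x":0,"y":-2,"z":2,"yaw":0}]' 40
python3 -c "
from look import *
s=robot.state();print(np.array(s['contact_force']),np.array(s['wrist_torque']),np.array(s['eef_pos']),np.array(s['eef_rot'])[:,:2].T)"
```

```text
clock: 36.85
eef_pos: [0.5234, 0.2004, 0.0548]
eef_rot: [[-0.002, 1.0, -0.004], [-0.004, -0.004, -1.0], [-1.0, -0.002, 0.004]]
contact_force: [0.1, -0.5, 1.1]
grip_width: 0.0197
[ 0.1078 -0.4896  1.1369] [-0.0873 -0.3681 -0.0154] [0.5234 0.2004 0.0548] [[-0.0022 -0.004  -1.    ]
 [ 1.     -0.0036 -0.0021]]
```

```bash
python3 -m creep '[{"gripper":0,"x":0.3,"y":1,"z":-1,"yaw":0},{"gripper":0,"x":0.5,"y":1.8,"z":-1.8,"yaw":0},{"gripper":0,"x":0.5,"y":2.4,"z":-2.6,"yaw":0},{"gripper":0,"x":0.5,"y":2.8,"z":-3.1,"yaw":0},{"gripper":0,"x":0.5,"y":2.8,"z":-3.1,"yaw":0},{"gripper":0,"x":0.5,"y":2.8,"z":-3.1,"yaw":0}]' 40
python3 - <<'E'
from look import *
w,C,st=wlook('w15.png',(('cradle',.066),('vial',.066)))
print(np.array(st['contact_force']),np.array(st['wrist_torque']),np.array(st['eef_rot'])[:,:2].T)
t=robot.read_camera("top"); s=robot.read_camera("scene")
cv2.imwrite("pics/t15.png",t["pixels"][...,::-1]); cv2.imwrite("pics/s15.png",s["pixels"][...,::-1])
for nm,p in(("top",t),("scene",s)):
    for n,z in(("cradle",.066),("vial",.066),("cap",.066),("corner",.012),("carrier",.012)): print(nm,n,[(np.round(at_z(p,q["position"],cfw(p),z)[:2],4),round(q["conf"],2)) for q in robot.pinpoint(p,n) if np.hypot(*(at_z(p,q["position"],cfw(p),z)[:2]-[.58,.2]))<.12])
E
```

```text
clock: 37.6
eef_pos: [0.5253, 0.2026, 0.0547]
eef_rot: [[-0.004, 1.0, -0.004], [-0.006, -0.004, -1.0], [-1.0, -0.004, 0.006]]
contact_force: [-7.6, -8.8, 13.4]
grip_width: 0.0194
37.6 pos [0.5253 0.2026 0.0547] q [ 0.2873  0.6113  1.7381 -0.0058  0.798   0.295 ] 
y [ 1.     -0.0037 -0.0044] z [-0.0037 -1.      0.0057] F [-7.5784 -8.8142 13.3934] w 0.01938464020320673
vial [218. 424.] 0.78 [0.5997 0.2336]
[-7.5784 -8.8142 13.3934] [-1.417   0.7011 -0.1602] [[-0.0045 -0.0056 -1.    ]
 [ 1.     -0.0037 -0.0044]]
top cradle []
top vial []
top cap [(array([0.5949, 0.1513]), 0.48)]
top corner [(array([0.6315, 0.2394]), 0.71)]
top carrier [(array([0.5704, 0.2016]), 0.75)]
scene cradle [(array([0.5968, 0.2456]), 0.94)]
scene vial [(array([0.5891, 0.2416]), 0.75)]
scene cap [(array([0.5982, 0.1531]), 0.63)]
scene corner [(array([0.6325, 0.2401]), 0.84)]
scene carrier [(array([0.5793, 0.1925]), 0.71)]
```

Run:
```python
from look import *
st=robot.state(); w=robot.read_camera("wrist"); C=cfw(w,st); px=w["pixels"].astype(int); hsv=cv2.cvtColor(w["pixels"],cv2.COLOR_RGB2HSV)
R=np.array(st["eef_rot"]); c0=np.array(st["eef_pos"])+[.045,0,0]; c0[2]=.012
for x in (-50,-30,-15,0,45,55):   # expected +y top edge of the block along its length
    r,c=proj(w,C,c0+[x/1000,.036,.026])[0]; r0,cc=int(round(r)),int(round(c))
    print(x,(r0,cc),"".join("B" if 100<hsv[i,cc,0]<130 and hsv[i,cc,1]>110 else ("L" if px[i,cc].min()>130 else "g" if px[i,cc].max()-px[i,cc].min()<25 else "?") for i in range(max(r0-24,0),r0+14)))
s=robot.read_camera("scene"); S=cfw(s)
for n,z in(("vial_red",.012),("vial_white",.012),("dropper",0)): print(n,[np.round(at_z(s,q["position"],S,z)[:2],3) for q in robot.pinpoint(s,n)][:1])
s2=robot.state(); print(s2["clock"],np.array(s2["contact_force"]),np.array(s2["wrist_torque"]))
```

```text
-50 (196, 271) BBBBBBBBBBBBBBBBBBBBBBBBBBBBgggggggggg
-30 (196, 304) BBBBBBBBBBBBBBBBBBBBBBBBBBBBgggggggggg
-15 (196, 329) BBBBBBBBBBBBBBBBBBBBBBBBBBBBLLLLLLLLLg
0 (196, 354) BBBBBBggBBBgggggggggggggggggggLLLLLLLL
45 (196, 430) gggggggggggggggggggggggggggggggggggggg
55 (196, 447) ggggggBBBBBggggggggggggggggggggggggggg
vial_red [array([ 0.513, -0.298])]
vial_white [array([ 0.526, -0.125])]
dropper [array([ 0.723, -0.066])]
38.6 [-8.4668 -9.7327 13.4404] [-1.4467  0.7494 -0.2072]
```

```bash
python3 -c "
from workcell import robot
print(robot.job_done()); s=robot.state(); print(s['clock'],s['contact_force'])"
```

```text
the job is handed in; nothing more can be done
None
the job is handed in; nothing more can be done
```

The green vial with the blue cap is lying in the carrier's two saddles, bottom towards the lens, and released. The carrier is pressed into the stage corner with the arm still gripping its post. I handed the job in at about 38.6 s of the 61 s allowed; no verdict is reported.

**How it went**
- **Tipping:** the arm cannot tilt its tool, so I tipped the vial in the rack well. My first try at laying it down failed: it was still cap-up and turned the carrier by about 4°. I then rolled it level on the side stop and regripped it on the end stop before laying it in the saddles.
- **Pressing:** the first press read 20 N on the end stop with a slight tilt. I backed off, let the carrier settle, regripped the post at 40 N and pressed again.

**Last checks**
- **Forces:** about 8.5 N on the end stop, 9.7 N on the side stop and 13 N downward, steady. Torque about the vertical was only −0.2 N m, which rules out the carrier touching at corners only.
- **Vial:** the wrist camera put its bottom within about 1 mm of the cradle's home position. Before the push, its axis matched the saddles to 0.3°.
- **Other vials and dropper:** the networks found them within about 6 mm of their first positions, which I take as network scatter.

**What disagreed or stayed unproven**
- **Post position:** it reads about 1.5–2 mm short of the home position computed from the cameras, which is within their calibration error.
- **Scene camera:** its network placed the vial's bottom about 8–13 mm off. I trusted the wrist view, which was closer and unobstructed.
- **Gap at the stop:** the side stop bar hides the carrier's edge from the wrist camera, so squareness rests on the forces and torque.

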